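Pack the parquet tiles, bolt the caddy and sweep up the offcuts

TASK

Pick up the whole pile of three dark parquet tiles in one lift, tip it into the blue caddy with one end first under the caddy's lip and lay it down flat on the floor of the box, then let go and slide the bolt across above it until it is fully home in the keeper. Use the hand sweeper to sweep every loose offcut well inside the yellow scrap pan (never touch the offcuts with the gripper), and leave the sweeper standing upright in the middle of its green mat. Leave the jar, mug, tape measure and red can where they are.

Things in the scene. Friction and masses are not known exactly. Their poses are not given: they have to be found in the camera images.
- tile1: Dark wooden parquet tile, 110 (its x) x 60 (its y) x 9 mm (z), 70 g; origin at the centre of its underside. The three lie squarely on one another at the start, tile1 lowest, tile3 on top: a pile 27 mm tall on the riser.
- tile2: Dark wooden parquet tile, 110 (its x) x 60 (its y) x 9 mm (z), 70 g; origin at the centre of its underside. The three lie squarely on one another at the start, tile1 lowest, tile3 on top: a pile 27 mm tall on the riser.
- tile3: Dark wooden parquet tile, 110 (its x) x 60 (its y) x 9 mm (z), 70 g; origin at the centre of its underside. The three lie squarely on one another at the start, tile1 lowest, tile3 on top: a pile 27 mm tall on the riser.
- riser: Low plywood block fixed to the bench on which the pile lies at the start: 90 (x) x 44 (y) x 12 mm tall, so the tiles overhang it all round and the fingers can reach past the bottom tile; origin below its centre.
- caddy: Blue tile caddy fixed to the bench; origin on the bench below the middle of its box. Inside 118 mm along x (-59..+59) and 64 mm along y (-32..+32). A lip over the +x end leaves only 106 mm open from above: tilt the pile in, +x end first. The end wall at -x is 7 mm thick, its top 34 mm above the bench; the +x end wall is 49 mm tall.
- caddy_floor (a point): Middle of the caddy's inner floor, 8 mm above the bench. The 36 mm tall, 6 mm thick side walls stand only at the corners (|x| 37 to 66 mm): between them both long sides are cut away for the fingers right down to the bench (floor there 54 mm wide).
- caddy_lip (a point): Middle of the lower edge of the lip, at caddy x = +47, 44 mm above the bench. The lip reaches from here to the end wall at x = +59 and is 5 mm thick.
- keeper (a point): Middle of the steel keeper that takes the bolt, at caddy x = -40, y = +46, 44 mm above the bench; keeper 16 mm long along y, top at 54 mm. The bolt's track lies opposite, at y = -170 to -40, top at 48 mm.
- bolt (a joint): Brass bolt, a rod 10 mm thick, sliding along the caddy's +y over the box at caddy x = -40, 39 to 49 mm above the bench: 0 = fully withdrawn, 0.100 m = fully home in the keeper against its stop. Friction about 1.5 N; stays where left. Its tip is at y = -54 mm + joint value in the caddy's frame.
- bolt_knob (a point): Grip point on the upright red knob of the bolt, 12 mm thick; this point is 68 mm above the bench, the knob's top is at 80 mm and the knob stands free from 50 mm up. Moves with the bolt.
- sweeper: Hand sweeper standing on its green mat: a wooden block head 120 (its y) x 40 (its x) mm, 26 mm tall, black rubber foot, with an orange upright grip fin 60 (y) x 20 (x) mm on top from 26 to 76 mm height. about 250 g. Origin at the centre of its underside. Sweep with the two 120 mm wide faces (+x or -x).
- mat: Thin green mat fixed to the bench, the sweeper's place: 90 (x) x 170 (y) x 2 mm; origin below its centre.
- pan: Yellow scrap pan fixed to the bench: back and two side walls 26 mm tall, 5 mm thick, no sill at the mouth; pieces slide in on the flat bench. Origin in the middle of the open mouth, at bench height; x points from the mouth into the pan. Inside: x 0 to 150 mm, y -90 to +90 mm.
- chip1: Wooden offcut 30 (x) x 24 (y) x 18 mm tall, 15 g, loose on the bench; origin at the centre of its underside. May be absent.
- chip2: Wooden offcut 30 (x) x 24 (y) x 18 mm tall, 15 g, loose on the bench; origin at the centre of its underside. May be absent.
- chip3: Wooden offcut 30 (x) x 24 (y) x 18 mm tall, 15 g, loose on the bench; origin at the centre of its underside. May be absent.
- chip4: Wooden offcut 30 (x) x 24 (y) x 18 mm tall, 15 g, loose on the bench; origin at the centre of its underside. May be absent.
- chip5: Wooden offcut 30 (x) x 24 (y) x 18 mm tall, 15 g, loose on the bench; origin at the centre of its underside. May be absent.
- chip6: Wooden offcut 30 (x) x 24 (y) x 18 mm tall, 15 g, loose on the bench; origin at the centre of its underside. May be absent.
- screw_jar: Bystander: closed glass jar, 56 mm wide, 70 mm tall. Origin in its underside.
- mug: Bystander: white mug, 76 mm wide, 85 mm tall. Origin in its underside.
- tape: Bystander: yellow tape measure, 62 x 34 x 60 mm tall. Origin in its underside.
- oil_can: Bystander: red can, 66 mm wide, 100 mm tall. Origin in its underside.
Things that resemble listed ones, but are neither listed nor needed, are in the scene too. Leave any turquoise look-alike of the chip1 alone.

How it is judged:
By the outcome, as a careful person would: the job done as asked, in the order asked, and still so for the second after the job is handed in, with the robot touching nothing.
Of chip1, chip2, chip3, chip4, chip5, chip6 only 4 to 6 are there at a start; the rules pass over those that are not, and their reading is None.
At some moment in a run one of chip1, chip2, chip3, chip4, chip5, chip6, sweeper may be knocked a few centimetres aside while the robot is not near it.
It also fails if it takes over 210 s, if anything falls off the work surface, if the arm or the gripper's body presses on something with over 40 N, if the wrist force passes 120 N, or if a joint passes its speed limit or range.

ROBOT

A 7-joint arm with a two-finger parallel gripper is mounted at the origin on the work surface. World frame = base frame: x ahead of the robot, y to its left, z up, the work surface at z = 0. Lengths are in m, angles in rad, forces in N, time in s.
With the tool pointing down it reaches from about 0.4 to 0.875 m from the base axis. Payload 19.3 kg.
Tool frame: the origin (TCP) lies where the fingers leave the gripper's body, on its centre line; the fingertips stand bot.tip_reach ahead of it and the grasp point (between the pads) lies 54 mm ahead of it (bot.tip_reach is the distance from the TCP to the fingertips, in m); z points along the fingers, y is the line along which they close (so a half turn about z gives the same grasp; the last joint's range is limited). The gripper opens to 85 mm and grips with 20 to 120 N. Pads are 22 mm wide; open, the fingers measure 114 mm over their backs; the gripper's body (76 mm by 85 mm) begins 54 mm behind the grasp point. The pads swing forward as they close: fully open they stand 13 mm farther back than shut.
Start: joints at [1.214, 0.521, -0.036, 1.599, 0.021, 1.021, -0.113], TCP at [0.177, -0.599, 0.304] pointing down, gripper open.
Joint ranges: [-2.91, 2.91], [-0.3, 2.13], [-1.5, 1.42], [0.17, 2.43], [-1.26, 4.41], [0.16, 1.93], [-2.52, 2.52]. Speed limits (rad/s): [1.89, 1.89, 2.39, 2.39, 3.01, 3.01, 3.01].

INTERFACE

Orientations are given as [roll, pitch, yaw] about the fixed x, y, z axes, in that order (R = Rz(yaw) Ry(pitch) Rx(roll)).
In Python, from workcell import bot gives the robot as it stands. The module is installed in compiled form; this text tells all that it offers.
- The arm moves only by the shell command python3 -m jog 'ROWS' [FORCE]. ROWS is JSON, a list that holds one entry, the list of rows, each a list of 7 numbers: the shift along the tool's x, y, z in mm, then the turn, a rotation vector about the tool's x, y, z in rad, then the opening, from 0 (shut) to 1 (fully open). In form: [[[tx, ty, tz, wx, wy, wz, fingers], ...]]. A call has 1 to 5 rows; each row shifts and turns the commanded pose from where the row before left it, along the tool's axes as they then stand; what a row does not reach is not made up. A row lasts 1/10 s, in which the tool goes at most 50 mm and 8.59 degrees, less where a joint would pass 70% of its speed; a pose out of reach is approached as far as the arm can. A call is refused whole if a number of a shift passes 50 or a number of a turn 0.15, either way. A call with a gripper value outside its range is refused whole. The fingers move at their own pace and stop on an object; FORCE is the grip in N (left out, the last holds). Time passes only in rows, so rows that do not move let the fingers close. It gives the time, the measured TCP pose, the force, the opening and the grip force at its end, in the units of the state.
- bot.observe(): the state, without advancing time (a new reading comes with each control period).
- bot.grab_frame(name): name is "side" or "top"; returns a dict with "img" (480x640x3 uint8, red, green, blue), "intrinsics" (3x3 intrinsics, pixels), "k1" (the pictures are not rectified: a ray, as slopes to the right and down, at radius r is drawn at 1 + k1 r^2 times it, then the intrinsics apply), "R" (3x3) and "t" (3): a world point X has camera coordinates R X + t. Camera axes: x right, y down, z forward; pixel columns grow to the right and rows downward; lengths in m; the calibration is good to about 2 mm. A picture is of the moment at which its call begins. There is no depth.
- bot.job_done(): hands the job in; it is judged then, once.
Trained networks look in a picture, given as the dict that the camera call returned (one of the last four; its "shot" number tells which), for a name from the list of things; names that differ only in an ending like _2 or _b are one class to them, and where a whole thing is asked for, a point or a joint stands for the part that bears it (a point fixed in the world has none). Each returns a list of dicts, best first, with "conf" (0 to 1); they miss things now and then, are a little off and sometimes report something else, mostly with a low value. They report only what shows in the picture. A call takes as long as a camera call. They do not tell look-alikes from the thing itself.
- bot.trace(query, picture): "region" (480x640 bool, what is visible of it).
- bot.spot_point(query, picture): "xyz" ([x, y, z] in m, in world coordinates, good to about 4 mm: a listed point, or the origin of a listed thing).
The state is a dict: "clock": time; "qpos": joint angles; "qd": joint speeds; "joint_efforts": joint torques, N m; "position": TCP position; "tool_rot": TCP orientation; "force": force on the tool from outside, world axes, zero at the start; "moment": the same for the moment, N m; "grip_width": finger opening in m; "finger_force": force on a finger pad.
Only numpy, scipy, OpenCV 4.12 (cv2) and the standard library are available. Lean on these libraries where they do the work, as an engineer would, in place of code of your own. Each camera call takes 0.05 s, during which the arm holds its last target. There are 200 camera calls.

## Working session

There is one attempt and no reset: what is moved stays moved. The work goes in short steps, Python scripts to look and compute and a shell command to move; the robot and the scene stay as the last step left them, time stands still between calls to the robot, and variables do not carry over. Pictures are saved under pics/ and viewed, at most 14 in all, crops included, and the job is handed in when it is done.

```bash
mkdir -p pics; ls; cat > h.py <<'E'
import numpy as np, cv2
from workcell import bot
from scipy.spatial.transform import Rotation as Ro
def proj(f,X):
    c=f["R"]@np.array(X,float)+f["t"]; s=c[:2]/c[2]; s=s*(1+f["k1"]*(s@s)); K=f["intrinsics"]
    return K[:2,:2]@s+K[:2,2]
def ray(f,u,v):
    K=f["intrinsics"]; d=np.linalg.solve(K[:2,:2],np.array([u,v])-K[:2,2]); s=d.copy()
    for _ in range(20): s=d/(1+f["k1"]*(s@s))
    R=np.array(f["R"]); return -R.T@f["t"], R.T@np.array([s[0],s[1],1])
def onz(f,u,v,z):
    o,d=ray(f,u,v); return o+d*(z-o[2])/d[2]
def save(n,img): cv2.imwrite(f"pics/{n}.png",np.ascontiguousarray(img[...,::-1]))
def st():
    s=bot.observe(); print("t",s["clock"],"p",np.round(s["position"],4),"rpy",np.round(s["tool_rot"],3),"F",np.round(s["force"],1),"w",s["grip_width"],s["finger_force"],"q",np.round(s["qpos"],2)); return s
E
python3 - <<'E'
from h import *
s=st(); print(bot.tip_reach)
T=bot.grab_frame("top"); S=bot.grab_frame("side")
save("top0",T["img"]); save("side0",S["img"])
for f in (T,S):
    print(np.round(-np.array(f["R"]).T@f["t"],2), f["k1"], f["intrinsics"][0][0])
    for n in "tile3 riser caddy caddy_floor caddy_lip keeper bolt_knob sweeper mat pan chip1 screw_jar mug tape oil_can".split():
        print(n,[(np.round(d["xyz"],3).tolist(),round(d["conf"],2)) for d in bot.spot_point(n,f)][:9])
E
```

```text
pics
t 0.0 p [ 0.1767 -0.5992  0.3033] rpy [-3.14   0.     0.287] F [ 0.1  0.1 -0.2] w 0.08541649440618758 0.0 q [ 1.21  0.52 -0.04  1.6   0.02  1.02 -0.11]
0.0726
[0.47 0.05 1.32] -0.12932820963786718 550.8221435070923
tile3 [([0.445, 0.091, 0.032], 0.88)]
riser []
caddy [([0.512, 0.363, 0.0], 0.7)]
caddy_floor [([0.522, 0.359, 0.005], 0.88)]
caddy_lip [([0.573, -0.194, 0.001], 0.68), ([0.566, 0.368, 0.041], 0.56)]
keeper [([0.506, -0.112, 0.001], 0.71), ([0.479, 0.404, 0.041], 0.6)]
bolt_knob [([0.496, 0.213, 0.069], 0.51), ([0.701, 0.223, 0.002], 0.22)]
sweeper [([0.615, 0.054, 0.004], 0.61), ([0.698, 0.222, 0.0], 0.4), ([0.565, 0.367, 0.04], 0.17)]
mat [([0.531, -0.315, -0.002], 0.69), ([0.625, 0.052, -0.0], 0.65), ([0.435, -0.109, -0.003], 0.19)]
pan [([0.528, -0.314, 0.0], 0.96)]
chip1 [([0.499, -0.197, 0.0], 0.68), ([0.504, -0.11, 0.0], 0.68), ([0.572, -0.193, 0.004], 0.63), ([0.571, -0.123, 0.005], 0.6), ([0.439, -0.112, -0.002], 0.53), ([0.668, -0.222, -0.0], 0.53), ([0.425, -0.192, -0.0], 0.43), ([0.659, -0.117, 0.002], 0.43)]
screw_jar [([0.696, 0.222, 0.001], 0.64)]
mug [
[... 552 characters left out ...]
, 0.001], 0.56), ([0.49, 0.221, 0.07], 0.51)]
sweeper [([0.614, 0.058, 0.001], 0.95)]
mat [([0.628, 0.051, 0.004], 0.65)]
pan [([0.531, -0.313, -0.0], 0.94), ([0.562, 0.366, 0.044], 0.64)]
chip1 [([0.501, -0.199, 0.001], 0.85), ([0.573, -0.198, -0.0], 0.74), ([0.668, -0.225, 0.004], 0.65), ([0.437, -0.11, -0.0], 0.61), ([0.66, -0.12, 0.001], 0.58), ([0.423, -0.194, 0.002], 0.57), ([0.504, -0.111, -0.001], 0.52)]
screw_jar [([0.697, 0.222, -0.0], 0.77), ([0.517, 0.362, -0.002], 0.72), ([0.502, -0.199, 0.001], 0.46), ([0.569, -0.124, 0.002], 0.43)]
mug [([0.759, -0.139, 0.002], 0.73)]
tape [([0.651, 0.303, -0.005], 0.71), ([0.42, -0.193, -0.001], 0.46)]
oil_can [([0.313, 0.282, -0.003], 0.71)]
```

View pics/top0.png

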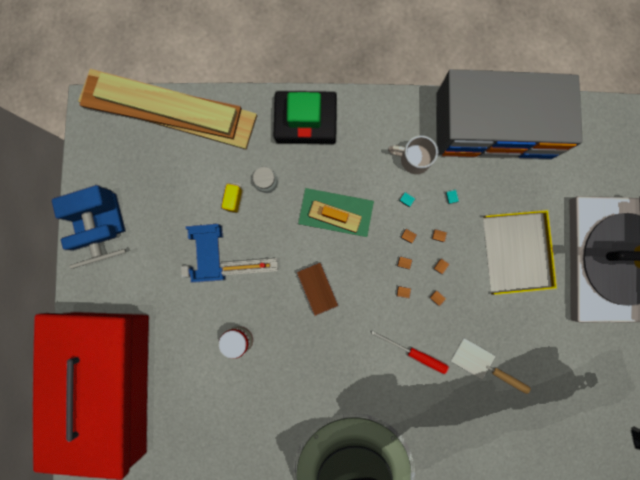

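View pics/side0.png

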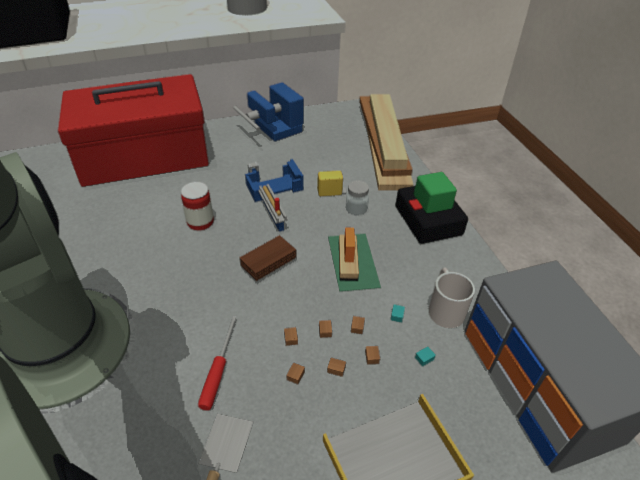

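Six brown offcuts show in the top picture, at about (408,236), (440,236), (404,263), (441,266), (403,292) and (438,297). The two turquoise look-alikes at (407,200) and (452,197) are to be left alone. The pile is at (317,288), the caddy at (207,253), the bolt knob at about (266,264), the sweeper on its mat at (335,213) and the pan at (518,252). Next I need the orientations.

```bash
python3 - <<'E'
from h import *
T=bot.grab_frame("top")
def rect(n,z,k=0,lo=None):
    ds=bot.trace(n,T)
    for d in ds[:2]:
        m=d["region"].astype(np.uint8); c=max(cv2.findContours(m,0,1)[0],key=cv2.contourArea)[:,0]
        P=np.array([onz(T,u,v,z)[:2]*1000 for u,v in c],np.float32)
        (cx,cy),(w,h),a=cv2.minAreaRect(P); print(n,round(d["conf"],2),"c",round(cx,1),round(cy,1),"wh",round(w,1),round(h,1),"ang",round(a,1))
rect("tile3",.039); rect("caddy",.036); rect("mat",.002); rect("sweeper",.026); rect("pan",.026); rect("bolt_knob",.048); rect("keeper",.044)
im=T["img"]
a=cv2.resize(im[215:325,170:350],None,fx=4.4,fy=4.4,interpolation=cv2.INTER_CUBIC); save("crop_cad",a)
S=bot.grab_frame("side")
save("crop_side",cv2.resize(S["img"][140:290,220:390],None,fx=4,fy=4,interpolation=cv2.INTER_CUBIC))
E
```

```text
tile3 0.84 c 441.8 93.4 wh 112.5 61.4 ang 23.8
caddy 0.77 c 525.7 305.8 wh 136.8 226.7 ang 6.8
mat 0.89 c 625.7 53.1 wh 170.1 90.1 ang 80.1
sweeper 0.65 c 613.4 55.9 wh 120.8 44.1 ang 71.7
pan 0.79 c 535.7 -387.2 wh 191.3 163.6 ang 5.5
pan 0.3 c 569.3 -120.2 wh 30.6 25.5 ang 63.8
bolt_knob 0.62 c 489.5 258.8 wh 10.8 108.4 ang 5.7
bolt_knob 0.58 c 765.9 -135.3 wh 97.8 93.6 ang 40.5
keeper 0.75 c 524.6 302.0 wh 136.2 223.1 ang 6.0
```

View pics/crop_cad.png

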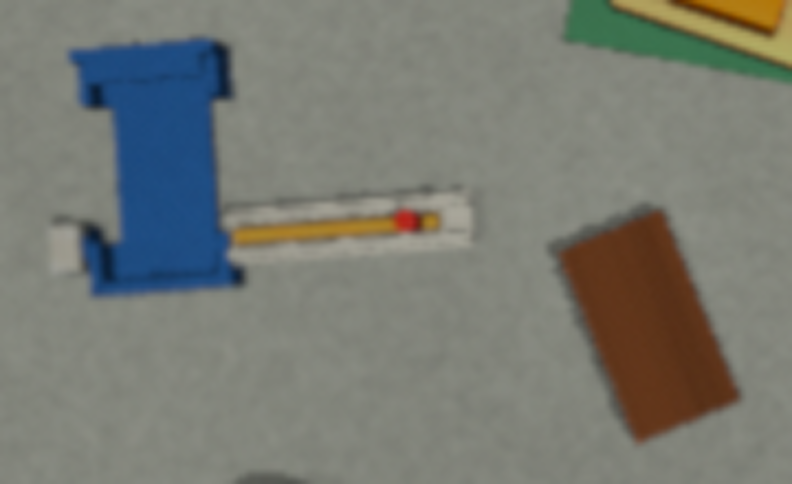

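The crop shows the caddy with its lip at the top (+x), the bolt withdrawn with its red knob at crop (408,221), and the pile at (650,325). I'll fit the caddy's pose from its corners and plan the grasp.

```bash
cat >> h.py <<'E'
def C(p):  # caddy frame mm -> world m
    cx,cy,a=np.load("cad.npy"); c,s=np.cos(a),np.sin(a); x,y,z=p
    return np.array([cx+c*x-s*y,cy+s*x+c*y,z])/1000
def rows(pw,Rw,p0=None,R0=None):  # total tool-frame shift (mm) & rotvec from current (or given) pose
    s=bot.observe(); p0=s["position"] if p0 is None else p0; R0=Ro.from_euler("xyz",s["tool_rot"]) if R0 is None else R0
    d=R0.inv().apply(np.array(pw)-p0)*1000; w=(R0.inv()*Rw).as_rotvec(); print("shift",np.round(d,1),"rot",np.round(w,4)); return d,w
E
python3 - <<'E'
from h import *
from scipy.optimize import least_squares
T=bot.grab_frame("top")
pick={(-66,38,36):(93,294),(-66,-38,36):(242,283),(66,38,49):(72,52),(66,-38,49):(213,40),(-40,-142,80):(406,220),(-37,-27,8):(217,232),(37,-27,8):(210,103),(37,27,8):(114,105),(-37,27,8):(121,240)}
best=None
def res(q):
    np.save("cad.npy",np.array([q[0],q[1],q[2]]))
    r=[]
    for k,(u,v) in pick.items():
        kk=list(k); 
        if k[2]==80: kk[1]=q[3]
        r.append(proj(T,C(kk))-np.array([u/4.4+170,v/4.4+215]))
    return np.concatenate(r)
o=least_squares(res,[520,358,.1,-142],diff_step=1e-4,loss="soft_l1")
np.save("cad.npy",o.x[:3]); print(o.x, np.round(res(o.x).reshape(-1,2),1).tolist()); np.save("cad.npy",o.x[:3])
for n in ([0,0,8],[47,0,44],[-40,46,44],[-40,-142,68]): print(n,C(n).round(3))
yaw=np.radians(23.6); rows([.4425,.093,.150],Ro.from_euler("xyz",[np.pi,0,yaw]))
E
```

```text
[ 5.19286289e+02  3.58593290e+02  9.78036202e-02 -1.38743612e+02] [[0.1, 0.4], [-2.0, 0.5], [-0.0, -0.7], [-0.3, -0.6], [-0.0, -0.0], [0.6, 0.3], [0.2, -1.0], [0.1, 0.4], [0.4, 0.3]]
[0, 0, 8] [0.519 0.359 0.008]
[47, 0, 44] [0.566 0.363 0.044]
[-40, 46, 44] [0.475 0.4   0.044]
[-40, -142, 68] [0.493 0.213 0.068]
shift [ 450.7 -589.1  153.9] rot [ 0.000e+00 -1.000e-04 -1.252e-01]
```

```bash
python3 -m jog '[[[40,0,0,0,0,0,1],[40,0,0,0,0,0,1],[40,0,0,0,0,0,1],[40,-20,0,0,0,0,1],[40,-40,0,0,0,-0.025,1]]]'
python3 -m jog '[[[35,-45,0,0,0,-0.025,1],[35,-45,0,0,0,-0.025,1],[35,-45,0,0,0,-0.025,1],[35,-45,0,0,0,-0.025,1],[35,-45,0,0,0,0,1]]]'
python3 - <<'E'
from h import *
yaw=np.radians(23.6); st(); rows([.4425,.093,.150],Ro.from_euler("xyz",[np.pi,0,yaw]))
E
```

```text
clock: 2.6
position: [0.3503, -0.4905, 0.3034]
tool_rot: [3.141, -0.0, 0.312]
force: [0.3, 0.0, 0.7]
grip_width: 0.0853
finger_force: 0.0
clock: 3.1
position: [0.4224, -0.2505, 0.3041]
tool_rot: [3.141, -0.0, 0.413]
force: [0.9, 0.4, -0.2]
grip_width: 0.0853
finger_force: 0.0
t 3.1 p [ 0.4224 -0.2505  0.3041] rpy [ 3.141 -0.     0.413] F [ 0.9  0.4 -0.2] w 0.08528536466458146 0.0 q [ 0.56  0.31 -0.18  1.94  0.07  0.9  -0.81]
shift [ 156.1 -306.6  154. ] rot [ 0.0005 -0.0003  0.0009]
```

```bash
python3 -m jog '[[[22,-42,0,0,0,0,1],[22,-42,0,0,0,0,1],[22,-42,0,0,0,0,1],[22,-42,10,0,0,0,1],[22,-42,25,0,0,0,1]]]'
python3 -m jog '[[[22,-42,25,0,0,0,1],[15,-35,25,0,0,0,1],[0,0,25,0,0,0,1],[0,0,25,0,0,0,1],[0,0,0,0,0,0,1]]]'
python3 - <<'E'
from h import *
yaw=np.radians(23.6); st(); rows([.4425,.093,.150],Ro.from_euler("xyz",[np.pi,0,yaw]))
S=bot.grab_frame("side"); save("s1",cv2.resize(S["img"][140:290,190:390],None,fx=4,fy=4,interpolation=cv2.INTER_CUBIC))
E
```

```text
clock: 3.6
position: [0.4393, -0.0171, 0.2717]
tool_rot: [3.14, -0.004, 0.412]
force: [2.0, -0.0, -0.9]
grip_width: 0.0852
finger_force: 0.0
clock: 4.1
position: [0.4405, 0.0632, 0.1702]
tool_rot: [-3.141, 0.004, 0.413]
force: [1.1, 0.1, 0.6]
grip_width: 0.0853
finger_force: 0.0
t 4.1 p [0.4405 0.0632 0.1702] rpy [-3.141  0.004  0.413] F [1.1 0.1 0.6] w 0.08533541264408391 0.0 q [-0.06  0.47 -0.28  2.16  0.24  0.54 -1.67]
shift [ 13.9 -26.4  20.2] rot [-0.001   0.0039  0.0008]
```

View pics/s1.png

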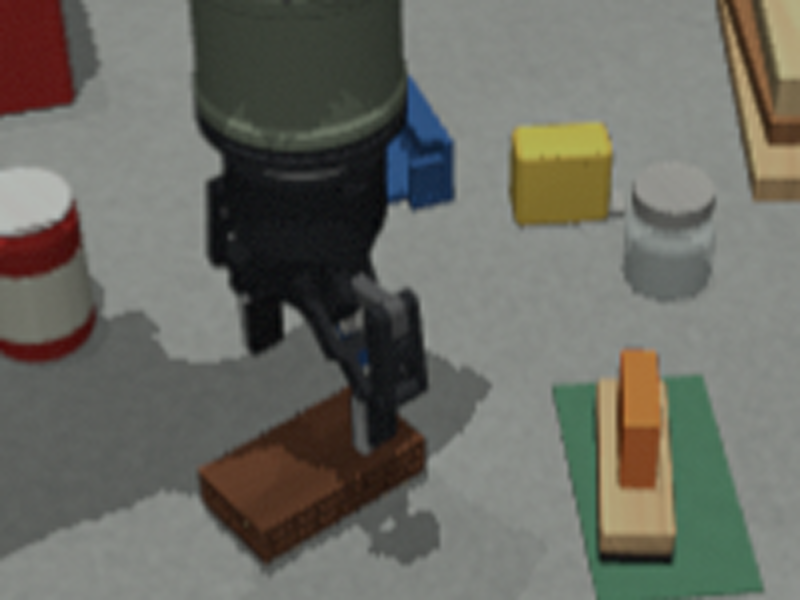

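The open fingers are above the pile and still short of it along the tool's y. I'll correct that, then descend.

```bash
python3 -m jog '[[[5,-9,5,0,0,0,1],[5,-9,8,0,0,0,1],[4,-8,7,0,0.004,0,1],[0,0,0,0,0,0,1],[0,0,0,0,0,0,1]]]'
python3 - <<'E'
from h import *
yaw=np.radians(23.6); st(); rows([.4425,.093,.078],Ro.from_euler("xyz",[np.pi,0,yaw]))
E
```

```text
clock: 4.65
position: [0.4439, 0.0928, 0.1522]
tool_rot: [3.142, -0.004, 0.412]
force: [-0.5, -0.9, -0.2]
grip_width: 0.0851
finger_force: 0.0
t 4.65 p [0.4439 0.0928 0.1522] rpy [ 3.142 -0.004  0.412] F [-0.5 -0.9 -0.2] w 0.08512631581413849 0.0 q [-0.14  0.52 -0.26  2.15  0.27  0.5  -1.75]
shift [-1.4 -0.8 74.2] rot [ 0.0001 -0.0036  0.0006]
```

```bash
python3 -m jog '[[[-1,-1,20,0,-0.003,0,1],[0,0,20,0,0,0,1],[0,0,20,0,0,0,1],[0,0,14,0,0,0,1],[0,0,0,0,0,0,1]]]'
python3 -m jog '[[[0,0,0,0,0,0,0.5],[0,0,0,0,0,0,0.3],[0,0,0,0,0,0,0],[0,0,0,0,0,0,0],[0,0,0,0,0,0,0]]]' 90
python3 -m jog '[[[0,0,0,0,0,0,0],[0,0,0,0,0,0,0],[0,0,0,0,0,0,0]]]' 90
```

```text
clock: 5.15
position: [0.4422, 0.0927, 0.0772]
tool_rot: [-3.142, 0.001, 0.412]
force: [0.5, -0.1, 0.8]
grip_width: 0.0852
finger_force: 0.0
clock: 5.65
position: [0.4431, 0.0931, 0.0794]
tool_rot: [3.141, -0.002, 0.411]
force: [-3.7, -0.1, 12.8]
grip_width: 0.0586
finger_force: 95.1
clock: 5.95
position: [0.4432, 0.0931, 0.0795]
tool_rot: [3.141, -0.002, 0.412]
force: [-2.8, -0.4, 12.8]
grip_width: 0.059
finger_force: 95.1
```

```bash
python3 -m jog '[[[0,0,-5,0,0,0,0],[0,0,-15,0,0,0,0],[0,0,-20,0,0,0,0],[0,0,-30,0,0,0,0],[0,0,-30,0,0,0,0]]]'
python3 -m jog '[[[0,0,-10,0,0,0,0],[0,0,0,0,0,0,0]]]'
python3 - <<'E'
from h import *
st()
S=bot.grab_frame("side"); save("s2",cv2.resize(S["img"][120:290,190:390],None,fx=3.5,fy=3.5,interpolation=cv2.INTER_CUBIC))
E
```

```text
clock: 6.45
position: [0.4424, 0.0929, 0.1799]
tool_rot: [3.142, -0.001, 0.412]
force: [1.0, -0.3, -1.5]
grip_width: 0.0587
finger_force: 97.0
clock: 6.65
position: [0.4433, 0.0929, 0.1897]
tool_rot: [3.141, -0.004, 0.411]
force: [0.7, -0.7, -3.0]
grip_width: 0.059
finger_force: 97.2
t 6.65 p [0.4433 0.0929 0.1897] rpy [ 3.141 -0.004  0.411] F [ 0.7 -0.7 -3. ] w 0.058956537162993136 97.20587633550167 q [-0.1   0.45 -0.3   2.13  0.23  0.59 -1.72]
```

View pics/s2.png

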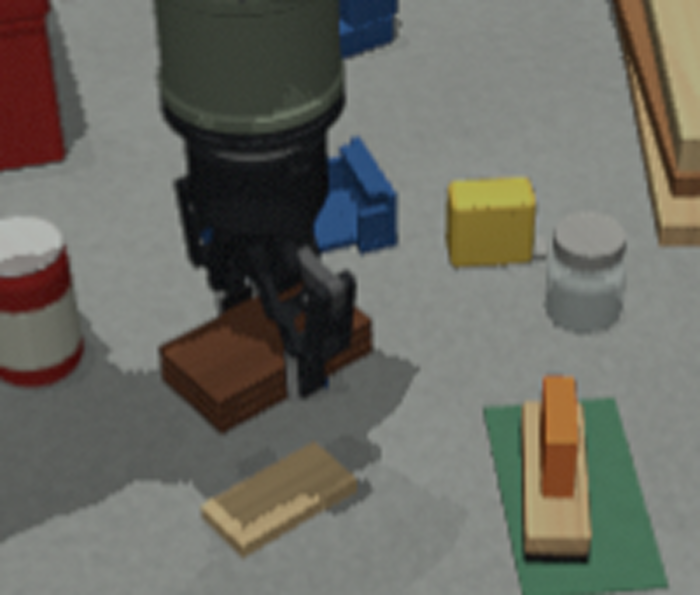

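```bash
python3 - <<'E'
from h import *
s=bot.observe(); S=bot.grab_frame("side")
R0=Ro.from_euler("xyz",s["tool_rot"])
for (u,v),z in {(222,431):.1222,(370,353):.1222,(160,351):.1492,(220,402):.1492,(371,322):.1492}.items():
    w=onz(S,u/3.5+190,v/3.5+120,z); print((u,v),np.round(R0.inv().apply(w-s["position"])*1000,1))
for d in (S,): print([ (np.round(k["xyz"],4),k["conf"]) for k in bot.spot_point("tile3",d)], [ (np.round(k["xyz"],4),k["conf"]) for k in bot.spot_point("tile1",d)])
print(R0.apply([0,0,.0405])+s["position"])
E
```

```text
(222, 431) [-52.8  27.7  66.2]
(370, 353) [53.3 29.7 66.5]
(160, 351) [-56.5 -24.2  39.2]
(220, 402) [-55.   32.   39.2]
(371, 322) [51.9 32.8 39.5]
[(array([0.4369, 0.0923, 0.1244]), 0.74), (array([0.4366, 0.0917, 0.1305]), 0.66), (array([0.4433, 0.0914, 0.1427]), 0.65)] [(array([0.4369, 0.0923, 0.1244]), 0.74), (array([0.4366, 0.0917, 0.1305]), 0.66), (array([0.4433, 0.0914, 0.1427]), 0.65)]
[0.44293134 0.09285988 0.14803992]
```

```bash
cat >> h.py <<'E'
def Wp(th,xb,zb,dy=0,cx=-1.0):
    a=np.load("cad.npy")[2]; t=np.radians(th); ex=np.array([np.cos(t),-np.sin(t)]); ez=np.array([np.sin(t),np.cos(t)])
    p=np.array([xb,zb])-55*ex+13.5*ez-cx*ex+54*ez
    return C([p[0],dy,p[1]]), Ro.from_euler("xyz",[np.pi,0,0]).__class__.from_euler("ZYX",[a,t,0])*Ro.from_euler("x",np.pi)
E
python3 - <<'E'
from h import *
print(Wp(16,38,80)[0]); rows(*Wp(16,38,80))
P,R=Wp(0,40,80); rows(P,R)
E
```

```text
[0.52396123 0.35905198 0.15976958]
shift [ 181.4 -211.1   27.4] rot [ 0.0437 -0.2763  0.312 ]
shift [ 163.7 -216.9   39.7] rot [-2.000e-04  7.000e-04  3.141e-01]
```

```bash
python3 -m jog '[[[15,-20,0,0,0,0,0],[28,-36,0,0,0,0,0],[32,-43,0,0,0,0,0],[32,-43,0,0,0,0,0],[30,-40,0,0,0,0,0]]]'
python3 -m jog '[[[20,-26,0,0,0,0,0],[7,-9,0,0,0,0.06,0],[0,0,0,0,0,0.09,0],[0,0,0,0,-0.05,0.1,0],[0,0,0,0,-0.1,0.064,0]]]'
python3 -m jog '[[[0,0,0,0,-0.1,0,0],[0,0,0,0,-0.03,0,0],[0,0,0,0,0,0,0],[0,0,0,0,0,0,0]]]'
python3 - <<'E'
from h import *
st(); rows(*Wp(16,38,80))
E
```

```text
clock: 7.35
position: [0.4935, 0.3096, 0.187]
tool_rot: [3.141, 0.001, 0.412]
force: [1.4, -0.2, -1.3]
grip_width: 0.0588
finger_force: 97.1
clock: 7.85
position: [0.5031, 0.3511, 0.1873]
tool_rot: [3.131, 0.152, 0.095]
force: [0.2, 0.4, -2.6]
grip_width: 0.0587
finger_force: 97.1
clock: 8.25
position: [0.5041, 0.3505, 0.1873]
tool_rot: [3.132, 0.279, 0.096]
force: [0.3, 0.6, -2.2]
grip_width: 0.0585
finger_force: 97.1
t 8.25 p [0.5041 0.3505 0.1873] rpy [3.132 0.279 0.096] F [ 0.3  0.6 -2.2] w 0.05850871905538964 97.12542593479156 q [-0.48  0.75 -0.27  1.54  0.04  1.11 -2.2 ]
shift [27.3 -6.8 20.7] rot [ 0.0092 -0.0003 -0.002 ]
```

```bash
python3 -m jog '[[[9,-2,7,0.005,0,-0.002,0],[9,-2,7,0.004,0,0,0],[9,-3,6,0,0,0,0],[0,0,0,0,0,0,0],[0,0,0,0,0,0,0]]]'
python3 - <<'E'
from h import *
st(); rows(*Wp(16,38,80))
T=bot.grab_frame("top");S=bot.grab_frame("side")
s=bot.observe(); R0=Ro.from_euler("xyz",s["tool_rot"])
a=cv2.resize(T["img"][195:315,150:290],None,fx=3,fy=3,interpolation=cv2.INTER_CUBIC)
b=cv2.resize(S["img"][100:240,210:350],None,fx=4,fy=4,interpolation=cv2.INTER_CUBIC)
for dx in (-56,54):
  for dy in (-30,30):
    for dz in (40.5,67.5):
      w=R0.apply(np.array([dx,dy,dz])/1000)+s["position"]; u,v=proj(S,w); cv2.circle(b,(int((u-210)*4+1.5),int((v-100)*4+1.5)),2,(255,0,0),-1)
      u,v=proj(T,w); cv2.circle(a,(int((u-150)*3+1.5),int((v-195)*3+1.5)),2,(255,0,0),-1)
for p in [(47,-32,44),(47,32,44),(-66,-38,34),(-66,38,34),(66,-38,49),(66,38,49),(37,-38,36),(-37,-38,36),(-59,-32,34),(-59,32,34)]:
  u,v=proj(S,C(p)); cv2.circle(b,(int((u-210)*4+1.5),int((v-100)*4+1.5)),2,(0,255,0),-1)
  u,v=proj(T,C(p)); cv2.circle(a,(int((u-150)*3+1.5),int((v-195)*3+1.5)),2,(0,255,0),-1)
save("s3",b);save("t3",a)
E
```

```text
clock: 8.75
position: [0.5241, 0.3595, 0.1613]
tool_rot: [-3.141, 0.279, 0.098]
force: [1.3, -0.2, -2.1]
grip_width: 0.0585
finger_force: 97.1
t 8.75 p [0.5241 0.3595 0.1613] rpy [-3.141  0.279  0.098] F [ 1.3 -0.2 -2.1] w 0.058480107475587725 97.09882535040379 q [-0.48  0.82 -0.27  1.48  0.04  1.09 -2.18]
shift [0.3 0.4 1.5] rot [-0.0004  0.     -0.    ]
```

View pics/s3.png

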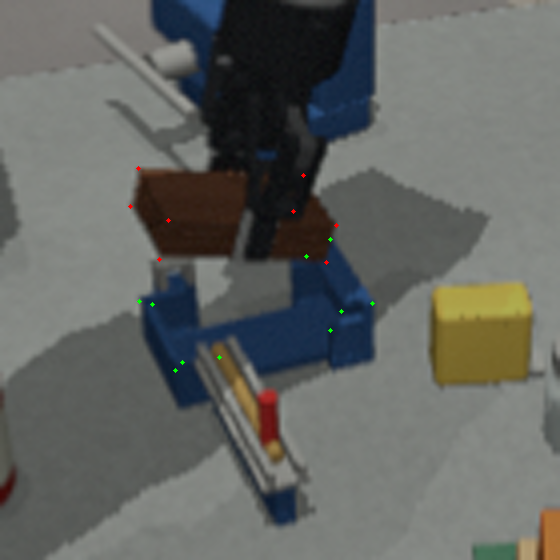

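```bash
python3 -m jog '[[[3.4,0.2,12.3,0,0,0,0],[3.4,0.2,12.3,0,0,0,0],[3.4,0,12.3,0,0,0,0],[3.4,0,12.3,0,0,0,0],[0,0,0,0,0,0,0]]]'
python3 - <<'E'
from h import *
st(); rows(*Wp(16,38,30)); rows(*Wp(16,38,11))
E
```

```text
clock: 9.35
position: [0.5229, 0.3585, 0.1083]
tool_rot: [3.141, 0.281, 0.098]
force: [-1.1, -0.1, -1.8]
grip_width: 0.0587
finger_force: 97.3
t 9.35 p [0.5229 0.3585 0.1083] rpy [3.141 0.281 0.098] F [-1.1 -0.1 -1.8] w 0.058711212780651834 97.29810565710068 q [-0.48  0.88 -0.26  1.5   0.06  1.01 -2.18]
shift [ 0.7 -0.4 -1.7] rot [ 0.0007  0.0021 -0.0002]
shift [ 5.9 -0.4 16.6] rot [ 0.0007  0.0021 -0.0002]
```

View pics/t3.png

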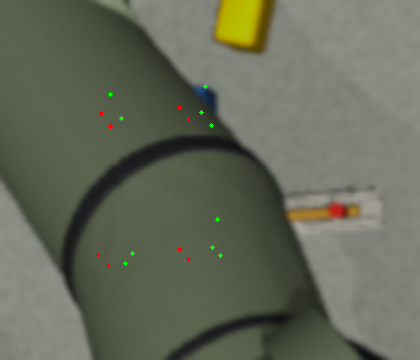

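The side picture's predicted pile corners (red) and caddy corners (green) both match what shows. The arm hides this place from the top camera. I'll go on down gently.

```bash
python3 -m jog '[[[2,0,6,0,0,0,0],[2,-0.2,5,0,0,0,0],[1.7,-0.2,5,0,0,0,0],[0,0,0,0,0,0,0],[0,0,0,0,0,0,0]]]'
python3 - <<'E'
from h import *
st(); rows(*Wp(16,38,11)); rows(*Wp(16,51,10))
E
```

```text
clock: 9.85
position: [0.5248, 0.3596, 0.0938]
tool_rot: [-3.141, 0.279, 0.098]
force: [-0.1, 1.6, -1.3]
grip_width: 0.0592
finger_force: 97.3
t 9.85 p [0.5248 0.3596 0.0938] rpy [-3.141  0.279  0.098] F [-0.1  1.6 -1.3] w 0.059161027925477616 97.30624035000801 q [-0.48  0.91 -0.26  1.5   0.06  0.99 -2.18]
shift [-0.   0.4  3.1] rot [-0.0007 -0.0006 -0.    ]
shift [12.8  0.4  0.5] rot [-0.0007 -0.0006 -0.    ]
```

```bash
python3 -m jog '[[[0,0,2.5,0,0,0,0],[4,0.2,0,0,0,0,0],[4,0,-1,0,0,0,0],[4.5,0,-1,0,0,0,0],[0,0,0,0,0,0,0]]]'
python3 - <<'E'
from h import *
st(); rows(*Wp(16,51,10)); 
for th,xb in ((11,52.3),(5,53.7),(0,55)): rows(*Wp(th,xb,9.5))
E
```

```text
clock: 10.35
position: [0.5374, 0.3607, 0.0899]
tool_rot: [-3.14, 0.278, 0.098]
force: [0.6, 2.6, -2.3]
grip_width: 0.0582
finger_force: 97.4
t 10.35 p [0.5374 0.3607 0.0899] rpy [-3.14   0.278  0.098] F [ 0.6  2.6 -2.3] w 0.05819177148973168 97.3640538007021 q [-0.48  0.92 -0.25  1.46  0.07  1.01 -2.17]
shift [-0.5  0.4  0.2] rot [-0.0014 -0.0014 -0.0003]
shift [-4.8  0.4  5.3] rot [-0.0014  0.0858 -0.0003]
shift [-9.7  0.4 11.5] rot [-0.0014  0.1905 -0.0004]
shift [-13.1   0.4  17.1] rot [-0.0013  0.2778 -0.0005]
```

```bash
python3 - <<'E'
from h import *
L=[Wp(16,51.3,10.3),Wp(13,52,10),Wp(10,52.6,10),Wp(7,53.3,9.5),Wp(4,54,9.5),Wp(1.5,54.7,9.5),Wp(0,55,9.5)]
for a,b in zip(L,L[1:]): rows(*b,*a)
E
```

```text
shift [-2.7  0.   3. ] rot [0.     0.0524 0.    ]
shift [-2.9 -0.   2.8] rot [0.     0.0524 0.    ]
shift [-2.7  0.   3.3] rot [-0.      0.0524  0.    ]
shift [-2.8  0.   2.8] rot [0.     0.0524 0.    ]
shift [-2.2  0.   2.4] rot [ 0.      0.0436 -0.    ]
shift [-1.4 -0.   1.4] rot [0.     0.0262 0.    ]
```

```bash
python3 -m jog '[[[-2.7,0,3,0,0.0524,0,0],[0,0,0,0,0,0,0],[-2.9,0,2.8,0,0.0524,0,0],[0,0,0,0,0,0,0],[0,0,0,0,0,0,0]]]'
python3 - <<'E'
from h import *
st(); rows(*Wp(10,52.6,10)); rows(*Wp(4,54,9.5))
E
```

```text
clock: 10.85
position: [0.5297, 0.36, 0.0859]
tool_rot: [-3.141, 0.176, 0.098]
force: [-2.1, 3.5, -1.7]
grip_width: 0.0583
finger_force: 98.2
t 10.85 p [0.5297 0.36   0.0859] rpy [-3.141  0.176  0.098] F [-2.1  3.5 -1.7] w 0.05827400867040027 98.17776136100292 q [-0.51  0.88 -0.23  1.56  0.11  0.87 -2.22]
shift [ 0.6  0.4 -0.1] rot [-0.0005  0.0014  0.0002]
shift [-4.6  0.4  6.2] rot [-0.0005  0.1061  0.0002]
```

```bash
python3 -m jog '[[[-2.4,-0.6,3.3,0,0.0524,0,0],[0,0,0,0,0,0,0],[-2.5,0,2.8,0,0.0524,0,0],[0,0,0,0,0,0,0],[0,0,0,0,0,0,0]]]'
python3 - <<'E'
from h import *
st(); rows(*Wp(4,54,9.5)); rows(*Wp(0,55,8.7))
E
```

```text
clock: 11.35
position: [0.5244, 0.3596, 0.0804]
tool_rot: [3.141, 0.071, 0.097]
force: [0.0, 0.4, -1.4]
grip_width: 0.0586
finger_force: 98.7
t 11.35 p [0.5244 0.3596 0.0804] rpy [3.141 0.071 0.097] F [ 0.   0.4 -1.4] w 0.05864299794191204 98.74640800058842 q [-0.56  0.85 -0.19  1.64  0.15  0.72 -2.28]
shift [-0.4  0.5 -0.1] rot [ 0.0001  0.0014 -0.0004]
shift [-3.9  0.5  4.5] rot [ 0.0001  0.0712 -0.0004]
```

```bash
python3 -m jog '[[[-1.9,0,2.2,0,0.036,0,0],[0,0,0,0,0,0,0],[-1.9,0,2.3,0,0.035,0,0],[0,0,0,0,0,0,0],[0,0,0,0,0,0,0]]]'
python3 - <<'E'
from h import *
st(); rows(*Wp(0,55,8)); 
S=bot.grab_frame("side");b=cv2.resize(S["img"][130:240,220:330],None,fx=5,fy=5,interpolation=cv2.INTER_CUBIC)
save("s4",b)
E
```

```text
clock: 11.85
position: [0.5204, 0.3592, 0.0761]
tool_rot: [-3.142, -0.0, 0.097]
force: [-0.8, -0.8, -2.1]
grip_width: 0.0589
finger_force: 98.8
t 11.85 p [0.5204 0.3592 0.0761] rpy [-3.142 -0.     0.097] F [-0.8 -0.8 -2.1] w 0.05891902856073753 98.75151135027409 q [-0.6   0.83 -0.15  1.7   0.19  0.62 -2.33]
shift [-0.2  0.5  0.6] rot [-0.     -0.0002 -0.0005]
```

View pics/s4.png

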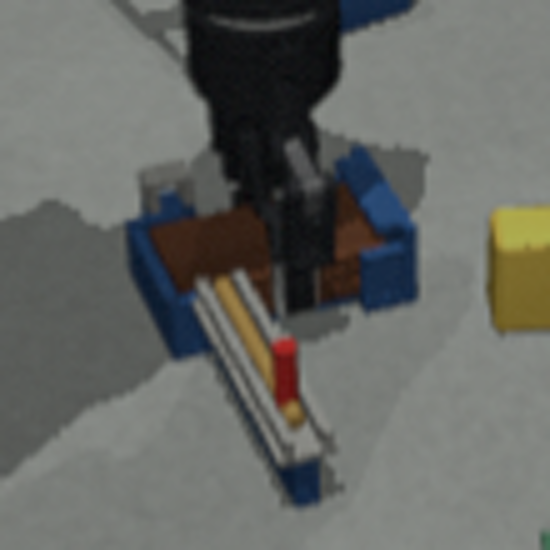

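The pile lies under the lip and between the walls. I'll lower the last millimetre and release it.

```bash
python3 -m jog '[[[0,0,1,0,0,0,0],[0,0,0,0,0,0,0],[0,0,0,0,0,0,0.85],[0,0,0,0,0,0,1],[0,0,0,0,0,0,1]]]'
python3 -m jog '[[[0,0,0,0,0,0,1],[0,0,-15,0,0,0,1],[0,0,-30,0,0,0,1],[0,0,-30,0,0,0,1],[0,0,0,0,0,0,1]]]'
python3 - <<'E'
from h import *
st()
P=C([-40,-138.7,150]); R=Wp(0,0,0)[1]; rows(P,R); P=C([-40,-138.7,72+54]);rows(P,R)
S=bot.grab_frame("side");T=bot.grab_frame("top"); save("s5",cv2.resize(S["img"][130:240,220:330],None,fx=5,fy=5,interpolation=cv2.INTER_CUBIC))
print([(np.round(d["xyz"],4),round(d["conf"],2)) for f in (S,T) for d in bot.spot_point("bolt_knob",f)],C([-40,-138.7,68]))
E
```

```text
clock: 12.4
position: [0.5202, 0.3594, 0.075]
tool_rot: [-3.141, -0.002, 0.097]
force: [0.1, -0.3, -0.3]
grip_width: 0.0857
finger_force: 0.0
clock: 12.9
position: [0.5213, 0.3605, 0.1549]
tool_rot: [-3.138, -0.007, 0.097]
force: [-0.1, -0.3, 0.4]
grip_width: 0.0854
finger_force: 0.0
t 12.9 p [0.5213 0.3605 0.1549] rpy [-3.138 -0.007  0.097] F [-0.1 -0.3  0.4] w 0.08536888290685 0.0 q [-0.59  0.71 -0.17  1.69  0.16  0.75 -2.31]
shift [-42.2 140.4   4.1] rot [-0.0039 -0.0071 -0.0004]
shift [-42.3 140.5  28.1] rot [-0.0039 -0.0071 -0.0004]
[(array([0.4935, 0.2167, 0.0673]), 0.55), (array([0.4929, 0.2145, 0.0666]), 0.68)] [0.49302119 0.21665022 0.068     ]
```

View pics/s5.png

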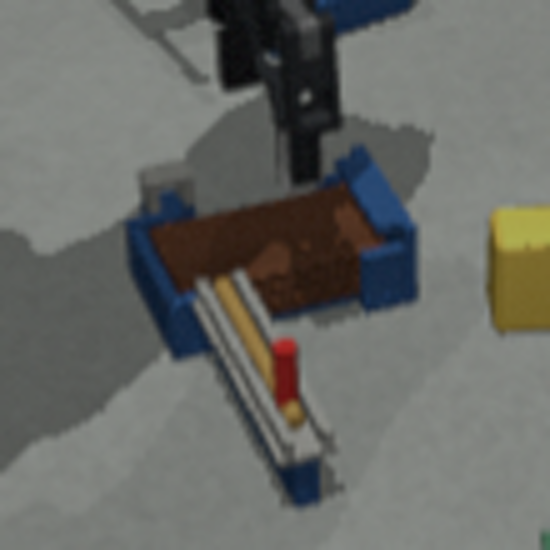

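The pile is flat in the box. Next is the bolt knob.

```bash
python3 -m jog '[[[-10,28,-5,-0.004,-0.007,0,1],[-11,38,0,0,0,0,1],[-11,38,0,0,0,0,1],[-10,36,0,0,0,0,1],[0,0,0,0,0,0,1]]]'
python3 - <<'E'
from h import *
st(); rows(C([-40,-138.7,127]),Wp(0,0,0)[1])
E
```

```text
clock: 13.6
position: [0.491, 0.2107, 0.1549]
tool_rot: [3.135, 0.008, 0.093]
force: [0.2, 0.2, -0.2]
grip_width: 0.0855
finger_force: 0.0
t 13.6 p [0.491  0.2107 0.1549] rpy [3.135 0.008 0.093] F [ 0.2  0.2 -0.2] w 0.08552409702512744 0.0 q [-0.39  0.6  -0.18  1.94  0.18  0.62 -2.16]
shift [ 2.8 -5.9 27.8] rot [ 0.0067  0.0076 -0.005 ]
```

```bash
python3 -m jog '[[[1,-3,5,0.006,0.003,-0.003,1],[1,-3,10,0,0,0,1],[0,0,11,0,0,0,1],[0,0,0,0,0,0,1],[0,0,0,0,0,0,0.5]]]'
python3 -m jog '[[[0,0,0,0,0,0,0.2],[0,0,0,0,0,0,0],[0,0,0,0,0,0,0],[0,0,0,0,0,0,0],[0,0,0,0,0,0,0]]]' 40
python3 - <<'E'
from h import *
st(); rows(C([-40,-38.7,127]),Wp(0,0,0)[1])
E
```

```text
clock: 14.1
position: [0.4927, 0.2225, 0.1288]
tool_rot: [-3.139, 0.003, 0.101]
force: [-0.2, 0.4, -0.2]
grip_width: 0.0731
finger_force: 0.0
clock: 14.6
position: [0.4932, 0.2221, 0.1298]
tool_rot: [-3.139, 0.002, 0.1]
force: [-0.5, -1.9, 4.6]
grip_width: 0.0106
finger_force: 39.0
t 14.6 p [0.4932 0.2221 0.1298] rpy [-3.139e+00  2.000e-03  1.000e-01] F [-0.5 -1.9  4.6] w 0.01063252535141536 38.955137729644775 q [-0.41  0.65 -0.17  1.94  0.19  0.57 -2.17]
shift [ -0.4 -94.6   3. ] rot [-0.0027  0.0017  0.0026]
```

```bash
python3 -m jog '[[[0,-10,0,0,0,0,0],[0,-20,0,0,0,0,0],[0,-20,0,0,0,0,0],[0,-20,0,0,0,0,0],[0,-14,0,0,0,0,0]]]'
python3 -m jog '[[[0,-4,0,0,0,0,0],[0,-4,0,0,0,0,0],[0,-3,0,0,0,0,0],[0,0,0,0,0,0,0],[0,0,0,0,0,0,0]]]'
python3 - <<'E'
from h import *
st(); rows(C([-40,-38.7,129]),Wp(0,0,0)[1])
E
```

```text
clock: 15.1
position: [0.4847, 0.3071, 0.1299]
tool_rot: [-3.139, 0.001, 0.101]
force: [4.0, -1.2, 2.1]
grip_width: 0.0107
finger_force: 39.2
clock: 15.6
position: [0.4849, 0.3087, 0.1296]
tool_rot: [3.132, 0.005, 0.095]
force: [2.8, -45.7, 25.9]
grip_width: 0.0102
finger_force: 43.3
t 15.6 p [0.4849 0.3087 0.1296] rpy [3.132 0.005 0.095] F [  2.8 -45.7  25.9] w 0.010235564012036758 43.31682085990906 q [-0.56  0.69 -0.16  1.85  0.17  0.63 -2.3 ]
shift [-0.9 -7.6  0.5] rot [ 0.0091  0.005  -0.0032]
```

```bash
python3 -m jog '[[[0,4,0,0,0,0,0],[0,3.5,0,0,0,0,0],[0,0,0,0,0,0,0]]]'
python3 - <<'E'
from h import *
st()
S=bot.grab_frame("side"); b=cv2.resize(S["img"][140:230,230:330],None,fx=6,fy=6,interpolation=cv2.INTER_CUBIC)
for j in (80,90,100):
  for z in (49,):
    u,v=proj(S,C([-40,-54+j,z])); cv2.circle(b,(int((u-230)*6+2.5),int((v-140)*6+2.5)),2,(0,255,0),-1)
save("s6",b)
E
```

```text
clock: 15.9
position: [0.4848, 0.3075, 0.1298]
tool_rot: [-3.141, 0.002, 0.099]
force: [2.4, -11.4, 6.7]
grip_width: 0.0101
finger_force: 40.8
t 15.9 p [0.4848 0.3075 0.1298] rpy [-3.141e+00  2.000e-03  9.900e-02] F [  2.4 -11.4   6.7] w 0.01013903807517921 40.78225314617157 q [-0.55  0.68 -0.16  1.85  0.17  0.62 -2.29]
```

View pics/s6.png

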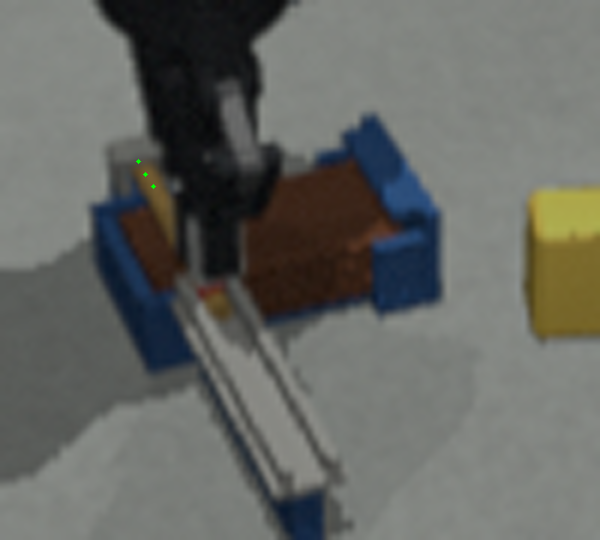

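```bash
python3 -m jog '[[[0,0,0,0,0,0,0.3],[0,0,0,0,0,0,0.4],[0,0,0,0,0,0,0.4],[0,0,-30,0,0,0,0.4],[0,0,-30,0,0,0,0.4]]]'
python3 - <<'E'
from h import *
st()
S=bot.grab_frame("side"); T=bot.grab_frame("top")
for f in (S,T):
  for d in bot.spot_point("bolt_knob",f): print(d["conf"],np.round(d["xyz"],4))
for f,z in ((S,.080),):
  im=f["img"][140:240,220:340].astype(int); m=(im[...,0]>110)&(im[...,1]<70)&(im[...,2]<70); ys,xs=np.nonzero(m); print(len(xs), xs.min()+220,xs.max()+220,ys.min()+140,ys.max()+140)
print("pred knob top",[np.round(proj(S,C([-40,-138.7+j,80])),1) for j in (0,90,100)])
b=cv2.resize(S["img"][140:230,230:330],None,fx=6,fy=6,interpolation=cv2.INTER_CUBIC); save("s7",b)
E
```

```text
clock: 16.45
position: [0.4838, 0.3092, 0.1898]
tool_rot: [-3.14, 0.004, 0.101]
force: [0.4, -0.2, 0.0]
grip_width: 0.0341
finger_force: 0.0
t 16.45 p [0.4838 0.3092 0.1898] rpy [-3.14   0.004  0.101] F [ 0.4 -0.2  0. ] w 0.034091478230901376 0.0 q [-0.54  0.59 -0.18  1.82  0.15  0.74 -2.27]
0.53 [0.4829 0.3079 0.0669]Traceback (most recent call last):
  File "<stdin>", line 7, in <module>
    return umr_minimum(a, axis, None, out, keepdims, initial, where)
ValueError: zero-size array to reduction operation minimum which has no identity
```

```bash
python3 - <<'E'
from h import *
S=bot.grab_frame("side"); T=bot.grab_frame("top")
print("crop pred tip",(proj(T,C([-40,-54,44]))-[170,215])*4.4)
t0=cv2.imread("pics/top0.png")[...,::-1]; s0=cv2.imread("pics/side0.png")[...,::-1]
# initial rod tip position along bolt axis: colour profile, brass
for nm,f,im in (("T0",T,t0),("S0",S,s0),("S",S,S["img"])):
  print(nm,[(y,*im[int(round(p[1])),int(round(p[0]))].tolist()) for y in range(-170,66,6) for p in [proj(f,C([-40,y,47]))]])
print("pred knob top",[np.round(proj(S,C([-40,y,80])),1).tolist() for y in (-138,-50,-38)])
b=np.hstack([cv2.resize(i[140:232,230:310],None,fx=5,fy=5,interpolation=cv2.INTER_CUBIC) for i in (s0,S["img"])]); save("s7",b)
E
```

```text
crop pred tip [256.39656883 234.02749907]
T0 [(-170, 137, 137, 126), (-164, 166, 164, 152), (-158, 163, 161, 149), (-152, 145, 133, 113), (-146, 162, 124, 41), (-140, 109, 54, 19), (-134, 177, 40, 31), (-128, 171, 71, 32), (-122, 165, 125, 42), (-116, 167, 130, 45), (-110, 167, 129, 45), (-104, 167, 127, 43), (-98, 166, 125, 46), (-92, 165, 127, 44), (-86, 166, 129, 45), (-80, 167, 128, 44), (-74, 167, 127, 43), (-68, 165, 125, 46), (-62, 165, 128, 44), (-56, 166, 129, 44), (-50, 166, 128, 41), (-44, 164, 127, 48), (-38, 52, 76, 115), (-32, 27, 72, 124), (-26, 31, 77, 131), (-20, 31, 76, 129), (-14, 30, 76, 130), (-8, 29, 76, 129), (-2, 29, 76, 130), (4, 29, 75, 128), (10, 29, 76, 129), (16, 31, 76, 129), (22, 32, 69, 114), (28, 16, 36, 61), (34, 24, 64, 112), (40, 93, 101, 115), (46, 153, 151, 139), (52, 155, 152, 140), (58, 143, 142, 132), (64, 130, 132, 123)]
S0 [(-170, 143, 144, 139), (-164, 144, 144, 139), (-158, 117, 112, 104), (-152, 91, 72, 41), (-146, 151, 124, 70), (-140, 141, 105, 59), (-134, 101, 18, 17), (-128, 98, 33, 24), (-122, 126, 93, 52), (-116, 117, 81, 47), (-110
[... 786 characters left out ...]
2, 135, 136, 132), (-116, 137, 138, 133), (-110, 136, 137, 132), (-104, 136, 137, 132), (-98, 136, 136, 131), (-92, 135, 136, 131), (-86, 136, 137, 132), (-80, 136, 136, 132), (-74, 136, 137, 132), (-68, 115, 109, 99), (-62, 118, 95, 51), (-56, 140, 115, 65), (-50, 119, 71, 42), (-44, 107, 27, 25), (-38, 98, 25, 20), (-32, 85, 50, 29), (-26, 87, 52, 30), (-20, 97, 79, 44), (-14, 98, 79, 44), (-8, 98, 79, 46), (-2, 100, 80, 45), (4, 108, 88, 48), (10, 106, 85, 47), (16, 101, 82, 45), (22, 109, 87, 47), (28, 108, 86, 47), (34, 104, 84, 45), (40, 99, 78, 44), (46, 87, 77, 59), (52, 86, 86, 83), (58, 99, 100, 97), (64, 102, 104, 99)]
pred knob top [[276.2, 199.2], [263.9, 177.7], [262.4, 174.9]]
```

View pics/s7.png

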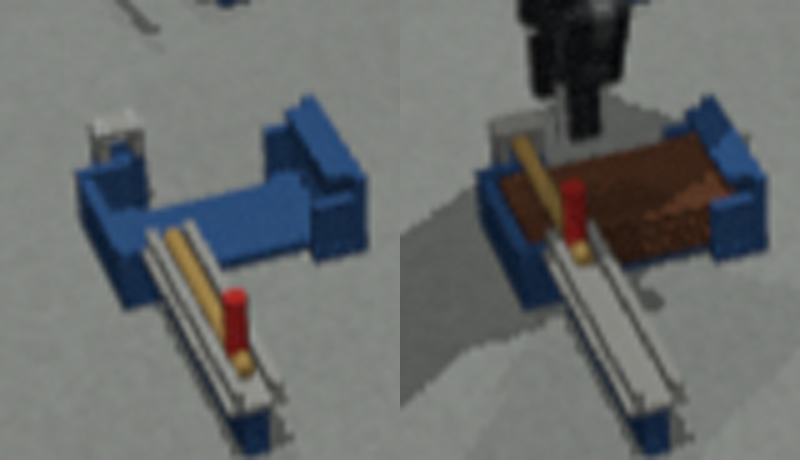

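The rod's tip started near y = −40 mm (joint about 12 mm) and moved 88 mm to a hard stop, so the bolt is home in the keeper. Next is the sweeper.

```bash
python3 -m jog '[[[10,20,0,0,0,0,1],[18,42,0,0,0,0,1],[18,42,0,0,0,0,1],[18,42,0,0,0,0,1],[18,42,0,0,0,0,1]]]'
python3 -m jog '[[[14,42,0,0,0,0,1],[8,30,0,0,0,-0.1,1],[0,0,0,0,0,-0.15,1],[0,0,0,0,0,-0.15,1],[0,0,0,0,0,-0.15,1]]]'
python3 -m jog '[[[0,0,0,0,0,-0.15,1],[0,0,0,0,0,-0.15,1],[0,0,0,0,0,-0.15,1],[0,0,0,0,0,-0.15,1],[0,0,0,0,0,0,1]]]'
python3 - <<'E'
from h import *
st(); S=bot.grab_frame("side"); T=bot.grab_frame("top")
for f in (S,T):
  for n in ("sweeper","mat","chip1","pan"): print(n,[(np.round(d["xyz"][:2],3).tolist(),round(d["conf"],2)) for d in bot.spot_point(n,f)])
rows([.614,.056,.150],Ro.from_euler("xyz",[np.pi,0,np.radians(71.7)]))
save("t8",cv2.resize(T["img"][160:330,270:570],None,fx=2.6,fy=2.6))
save("s8",S["img"])
E
```

```text
clock: 17.25
position: [0.5851, 0.1286, 0.188]
tool_rot: [-3.139, 0.004, 0.101]
force: [-0.0, 0.8, -0.1]
grip_width: 0.0854
finger_force: 0.0
clock: 17.75
position: [0.6136, 0.0607, 0.1875]
tool_rot: [-3.137, 0.002, 0.657]
force: [-0.7, 0.1, 0.4]
grip_width: 0.0856
finger_force: 0.0
clock: 18.25
position: [0.6136, 0.0607, 0.1876]
tool_rot: [-3.137, -0.001, 1.253]
force: [-0.6, 1.5, -0.9]
grip_width: 0.0855
finger_force: 0.0
t 18.25 p [0.6136 0.0607 0.1876] rpy [-3.137e+00 -1.000e-03  1.253e+00] F [-0.6  1.5 -0.9] w 0.08547979348592818 0.0 q [ 0.13  0.69 -0.48  1.7   0.39  0.86 -0.84]
sweeper [([0.519, 0.357], 0.75), ([0.613, 0.058], 0.62)]
mat [([0.629, 0.054], 0.84), ([0.522, 0.357], 0.51)]
chip1 [([0.572, -0.197], 0.8), ([0.663, -0.118], 0.76), ([0.501, -0.203], 0.72), ([0.433, -0.111], 0.71), ([0.504, -0.11], 0.66), ([0.668, -0.224], 0.65), ([0.571, -0.123], 0.56), ([0.421, -0.195], 0.51)]
pan [([0.534, -0.313], 0.9)]
sweeper [([0.698, 0.222], 0.7), ([0.574, -0.195], 0.65)]
mat [([0.445, 0.095], 0.23)]
chip1 [([0.501, -0.2], 0.63), ([0.666, -0.223], 0.62), ([0.572, -0.193], 0.6), ([0.573, -0.121], 0.59), ([0.658, -0.12], 0.48)]
pan [([0.529, -0.316], 0.64)]
shift [-4.7  1.7 38.8] rot [-0.0029 -0.0016 -0.0014]
```

View pics/t8.png

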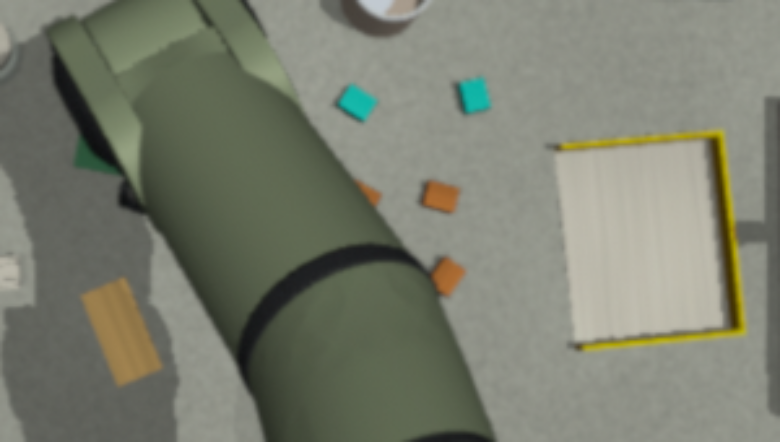

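Nothing has moved so far. I'll descend onto the fin.

```bash
python3 -m jog '[[[-3,1,15,-0.003,0,0,1],[-2,1,20,0,0,0,1],[0,0,20,0,0,0,1],[0,0,20,0,0,0,1],[0,0,0,0,0,0,1]]]'
python3 -m jog '[[[0,0,0,0,0,0,0.5],[0,0,0,0,0,0,0.2],[0,0,0,0,0,0,0],[0,0,0,0,0,0,0],[0,0,0,0,0,0,0]]]' 80
python3 -m jog '[[[0,0,0,0,0,0,0],[0,0,-4,0,0,0,0],[0,0,-6,0,0,0,0],[0,0,-10,0,0,0,0],[0,0,-20,0,0,0,0]]]'
python3 - <<'E'
from h import *
st(); S=bot.grab_frame("side"); save("s9",cv2.resize(S["img"][160:310,270:430],None,fx=4,fy=4))
E
```

```text
clock: 19.25
position: [0.6132, 0.0555, 0.1117]
tool_rot: [-3.139, -0.0, 1.25]
force: [-1.1, 0.1, 0.0]
grip_width: 0.0852
finger_force: 0.0
clock: 19.75
position: [0.6145, 0.0556, 0.1144]
tool_rot: [3.141, -0.002, 1.25]
force: [-2.7, -1.3, 5.8]
grip_width: 0.0189
finger_force: 77.7
clock: 20.25
position: [0.6137, 0.0555, 0.1538]
tool_rot: [-3.14, -0.001, 1.251]
force: [0.9, -0.4, -2.2]
grip_width: 0.0194
finger_force: 78.2
t 20.25 p [0.6137 0.0555 0.1538] rpy [-3.140e+00 -1.000e-03  1.251e+00] F [ 0.9 -0.4 -2.2] w 0.019411094189229407 78.1752061843872 q [ 0.12  0.73 -0.46  1.72  0.42  0.79 -0.86]
```

View pics/s9.png

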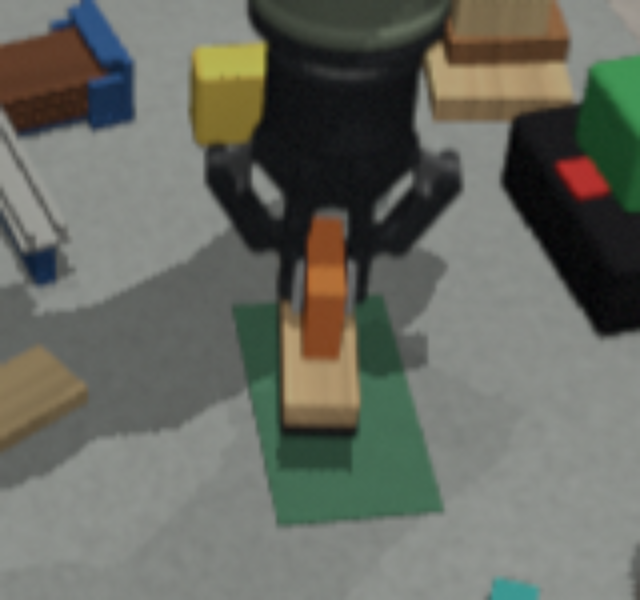

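Sweeper is held upright. I'll bring it to the start of sweep 1, facing the pan.

```bash
python3 -m jog '[[[-20,-5,0,0,0,0,0],[-35,-10,0,0,0,0,0],[-35,-10,0,0,0,0,0],[-25,-9,0,0,0,0,0],[-14,-5,0,0,0,0.1,0]]]'
python3 -m jog '[[[0,0,0,0,0,0.14,0],[0,0,0,0,0,0.14,0],[0,0,0,0,0,0.14,0],[0,0,0,0,0,0.14,0],[0,0,0,0,0,0.14,0]]]'
python3 -m jog '[[[0,0,0,0,0,0.14,0],[0,0,0,0,0,0.14,0],[0,0,0,0,0,0.14,0],[0,0,0,0,0,0,0],[0,0,0,0,0,0,0]]]'
python3 - <<'E'
from h import *
st(); rows([.536,-.055,.1135],Ro.from_euler("xyz",[np.pi,0,.03]))
S=bot.grab_frame("side"); print([(np.round(d["xyz"][:2],3).tolist(),round(d["conf"],2)) for d in bot.spot_point("chip1",S)])
E
```

```text
clock: 20.8
position: [0.5353, -0.057, 0.1539]
tool_rot: [-3.141, -0.001, 1.148]
force: [0.3, 0.5, -3.3]
grip_width: 0.0192
finger_force: 78.4
clock: 21.3
position: [0.5368, -0.0546, 0.154]
tool_rot: [-3.141, -0.002, 0.445]
force: [-0.2, 0.1, -2.7]
grip_width: 0.0194
finger_force: 78.6
clock: 21.8
position: [0.5367, -0.0544, 0.1538]
tool_rot: [-3.14, -0.001, 0.035]
force: [-0.9, 0.4, -2.8]
grip_width: 0.0192
finger_force: 78.4
t 21.8 p [ 0.5367 -0.0544  0.1538] rpy [-3.14e+00 -1.00e-03  3.50e-02] F [-0.9  0.4 -2.8] w 0.01924855691577718 78.44999670982361 q [ 0.1   0.6  -0.14  1.94  0.14  0.61 -1.67]
shift [-0.8  0.6 40.3] rot [-0.0014 -0.0009  0.0053]
[([0.42, -0.194], 0.7), ([0.571, -0.196], 0.64), ([0.434, -0.113], 0.64), ([0.668, -0.224], 0.63), ([0.574, -0.124], 0.62), ([0.502, -0.199], 0.61), ([0.66, -0.117], 0.51), ([0.505, -0.11], 0.48)]
```

```bash
python3 -m jog '[[[0,0,15,0,0,0.005,0],[0,0,15,0,0,0,0],[0,0,10,0,0,0,0],[0,0,0,0,0,0,0]]]'
python3 -m jog '[[[0,8,0,0,0,0,0],[0,12,0,0,0,0,0],[0,16,0,0,0,0,0],[0,16,0,0,0,0,0],[0,16,0,0,0,0,0]]]'
python3 -m jog '[[[0,16,0,0,0,0,0],[0,16,0,0,0,0,0],[0,16,0,0,0,0,0],[0,16,0,0,0,0,0],[0,16,0,0,0,0,0]]]'
python3 - <<'E'
from h import *
st(); S=bot.grab_frame("side"); print([(np.round(d["xyz"][:2],3).tolist(),round(d["conf"],2)) for d in bot.spot_point("chip1",S)])
E
```

```text
clock: 22.3
position: [0.5365, -0.0542, 0.1128]
tool_rot: [-3.139, 0.0, 0.027]
force: [0.9, 0.2, -2.5]
grip_width: 0.0189
finger_force: 79.1
clock: 22.8
position: [0.5383, -0.1246, 0.1137]
tool_rot: [-3.141, -0.001, 0.025]
force: [-0.0, 1.0, -2.9]
grip_width: 0.0194
finger_force: 79.0
clock: 23.3
position: [0.5404, -0.204, 0.1134]
tool_rot: [-3.14, -0.001, 0.025]
force: [-0.8, 0.4, -1.9]
grip_width: 0.0192
finger_force: 79.1
t 23.3 p [ 0.5404 -0.204   0.1134] rpy [-3.14e+00 -1.00e-03  2.50e-02] F [-0.8  0.4 -1.9] w 0.019233863413811298 79.06407594680786 q [ 0.36  0.71 -0.15  1.85  0.17  0.59 -1.44]
[([0.421, -0.193], 0.77), ([0.489, -0.245], 0.77), ([0.659, -0.118], 0.77), ([0.436, -0.11], 0.74), ([0.515, -0.238], 0.71), ([0.667, -0.229], 0.67), ([0.58, -0.267], 0.59), ([0.586, -0.244], 0.56)]
```

```bash
python3 -m jog '[[[-1,15,0,0,0,0,0],[-1,16,0,0,0,0,0],[-1,16,0,0,0,0,0],[-1,16,0,0,0,0,0],[-1,16,0,0,0,0,0]]]'
python3 -m jog '[[[0,16,0,0,0,0,0],[0,16,0,0,0,0,0],[0,16,0,0,0,0,0],[0,16,0,0,0,0,0],[0,12,0,0,0,0,0]]]'
python3 -m jog '[[[0,3,0,0,0,0,0],[0,0,0,0,0,0,0]]]'
python3 - <<'E'
from h import *
st(); T=bot.grab_frame("top"); S=bot.grab_frame("side"); 
for f in (S,T): print([(np.round(d["xyz"][:2],3).tolist(),round(d["conf"],2)) for d in bot.spot_point("chip1",f)])
save("s10",np.vstack([S["img"][280:,240:560],]))
E
```

```text
clock: 23.9
position: [0.5373, -0.2833, 0.1132]
tool_rot: [-3.14, -0.001, 0.025]
force: [0.5, 0.8, -1.7]
grip_width: 0.0193
finger_force: 79.1
clock: 24.4
position: [0.5393, -0.3593, 0.1131]
tool_rot: [-3.14, -0.001, 0.025]
force: [-0.3, 0.2, -2.8]
grip_width: 0.0193
finger_force: 79.1
clock: 24.6
position: [0.5394, -0.3608, 0.113]
tool_rot: [-3.14, -0.0, 0.025]
force: [0.8, 0.7, -2.6]
grip_width: 0.0188
finger_force: 79.0
t 24.6 p [ 0.5394 -0.3608  0.113 ] rpy [-3.14  -0.     0.025] F [ 0.8  0.7 -2.6] w 0.018820632921042656 79.02769804000854 q [ 0.61  0.8  -0.17  1.65  0.18  0.71 -1.19]
[([0.418, -0.195], 0.85), ([0.437, -0.11], 0.76), ([0.486, -0.4], 0.65), ([0.582, -0.4], 0.64), ([0.514, -0.397], 0.62)]
[([0.425, -0.192], 0.7), ([0.439, -0.111], 0.62), ([0.66, -0.118], 0.58), ([0.579, -0.397], 0.57), ([0.485, -0.396], 0.55), ([0.667, -0.223], 0.46), ([0.511, -0.399], 0.44)]
```

View pics/s10.png

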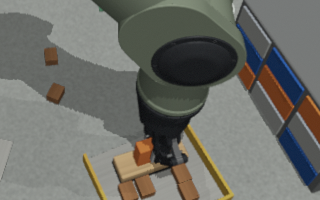

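Four offcuts are about 85 mm inside the pan; the two left are at about (.437,-.110) and (.422,-.194). I'll lift and go round for a diagonal second sweep.

```bash
python3 -m jog '[[[0,0,-15,0,0,0,0],[0,0,-25,0,0,0,0],[0,0,-20,0,0,0,0],[-10,-22,0,0,0,0,0],[-20,-42,0,0,0,0,0]]]'
python3 -m jog '[[[-20,-42,0,0,0,0,0],[-20,-42,0,0,0,0,0],[-20,-42,0,0,0,0,0],[-20,-42,0,0,0,0,0],[-16,-35,0,0,0,0,0]]]'
python3 -m jog '[[[-10,-20,0,0,0,0,0],[-5,-6,0,0,0,-0.11,0],[0,0,0,0,0,-0.14,0],[0,0,0,0,0,-0.14,0],[0,0,0,0,0,-0.02,0]]]'
python3 - <<'E'
from h import *
st(); rows([.404,-.070,.1135],Ro.from_euler("xyz",[np.pi,0,.436]))
S=bot.grab_frame("side");T=bot.grab_frame("top")
for f in (S,T): print([(np.round(d["xyz"][:2],3).tolist(),round(d["conf"],2)) for d in bot.spot_point("chip1",f)])
save("s11",S["img"][220:,150:550])
E
```

```text
clock: 25.3
position: [0.5083, -0.2987, 0.1749]
tool_rot: [3.141, -0.004, 0.023]
force: [1.1, 0.9, -3.3]
grip_width: 0.0189
finger_force: 79.1
clock: 25.8
position: [0.4055, -0.0951, 0.1746]
tool_rot: [-3.14, -0.002, 0.026]
force: [0.7, 0.9, -2.6]
grip_width: 0.0191
finger_force: 79.1
clock: 26.3
position: [0.3913, -0.0713, 0.1744]
tool_rot: [-3.141, -0.002, 0.439]
force: [0.5, 0.5, -3.3]
grip_width: 0.0188
finger_force: 79.1
t 26.3 p [ 0.3913 -0.0713  0.1744] rpy [-3.141e+00 -2.000e-03  4.390e-01] F [ 0.5  0.5 -3.3] w 0.018786008428075908 79.111168384552 q [ 0.28  0.41 -0.31  2.27  0.26  0.49 -1.36]
shift [11.9  4.2 60.9] rot [-0.0002 -0.0022  0.0032]
[([0.585, -0.398], 0.88), ([0.576, -0.424], 0.87), ([0.667, -0.227], 0.8), ([0.435, -0.11], 0.78), ([0.421, -0.197], 0.71), ([0.515, -0.396], 0.56), ([0.482, -0.398], 0.55), ([0.658, -0.117], 0.5)]
[([0.657, -0.119], 0.72), ([0.514, -0.396], 0.69), ([0.435, -0.108], 0.63), ([0.67, -0.222], 0.56), ([0.581, -0.394], 0.54), ([0.487, -0.397], 0.53), ([0.576, -0.424], 0.46)]
```

View pics/s11.png

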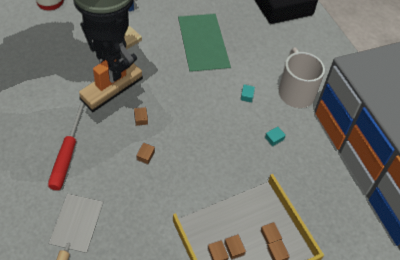

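```bash
python3 -m jog '[[[8,3,0,0,0,0,0],[7.5,4,0,0,0,0,0],[0,0,15,0,0,0,0],[0,0,22,0,0,0,0],[0,0,20,0,0,0,0]]]'
python3 -m jog '[[[0,0,3.5,0,0,0,0],[0,0,0,0,0,0,0],[0,8,0,0,0,0,0],[0,12,0,0,0,0,0],[0,16,0,0,0,0,0]]]'
python3 -m jog '[[[0,16,0,0,0,0,0],[0,16,0,0,0,0,0],[0,16,0,0,0,0,0],[0,0,0,0,0,0,0]]]'
python3 - <<'E'
from h import *
st(); rows([.50,-.265,.1135],Ro.from_euler("xyz",[np.pi,0,.436]))
S=bot.grab_frame("side")
print([(np.round(d["xyz"][:2],3).tolist(),round(d["conf"],2)) for d in bot.spot_point("chip1",S)])
E
```

```text
clock: 27.0
position: [0.409, -0.0711, 0.1158]
tool_rot: [-3.141, -0.002, 0.435]
force: [0.8, 0.1, -3.1]
grip_width: 0.0193
finger_force: 79.4
clock: 27.5
position: [0.424, -0.1047, 0.1133]
tool_rot: [-3.141, -0.002, 0.436]
force: [-0.4, 0.9, -3.1]
grip_width: 0.0192
finger_force: 79.1
clock: 27.9
position: [0.4445, -0.1503, 0.1132]
tool_rot: [3.141, -0.002, 0.432]
force: [0.2, -0.3, -2.4]
grip_width: 0.0191
finger_force: 79.2
t 27.9 p [ 0.4445 -0.1503  0.1132] rpy [ 3.141e+00 -2.000e-03  4.320e-01] F [ 0.2 -0.3 -2.4] w 0.019083014451375124 79.18214678764343 q [ 0.4   0.61 -0.26  2.13  0.35  0.44 -1.27]
shift [  2.4 127.4  -0.3] rot [ 0.0002 -0.0019 -0.0041]
[([0.576, -0.427], 0.88), ([0.583, -0.398], 0.86), ([0.513, -0.398], 0.82), ([0.667, -0.225], 0.64), ([0.488, -0.4], 0.55), ([0.477, -0.178], 0.48), ([0.66, -0.118], 0.48)]
```

```bash
python3 -m jog '[[[0,12,0,0,0,0,0],[0,16,0,0,0,0,0],[0,16,0,0,0,0,0],[0,16,0,0,0,0,0],[0,16,0,0,0,0,0]]]'
python3 -m jog '[[[0,16,0,0,0,0,0],[1,16,0,0,0,0,0],[1,14,0,0,0,0,0],[0,3,0,0,0,0,0],[0,0,0,0,0,0,0]]]'
python3 - <<'E'
from h import *
st()
S=bot.grab_frame("side");T=bot.grab_frame("top")
for f in (S,T): print([(np.round(d["xyz"][:2],3).tolist(),round(d["conf"],2)) for d in bot.spot_point("chip1",f)])
rows([.522,-.305,.1135],Ro.from_euler("xyz",[np.pi,0,.25])); rows([.526,-.352,.1135],Ro.from_euler("xyz",[np.pi,0,.1]))
E
```

```text
clock: 28.5
position: [0.4761, -0.218, 0.1128]
tool_rot: [-3.141, -0.001, 0.435]
force: [-0.6, 0.5, -2.2]
grip_width: 0.0195
finger_force: 79.0
clock: 29.0
position: [0.4979, -0.2605, 0.1126]
tool_rot: [-3.14, -0.001, 0.434]
force: [-0.1, 0.2, -2.1]
grip_width: 0.0192
finger_force: 79.1
t 29.0 p [ 0.4979 -0.2605  0.1126] rpy [-3.14e+00 -1.00e-03  4.34e-01] F [-0.1  0.2 -2.1] w 0.019181493958666074 79.07376050949097 q [ 0.59  0.71 -0.29  1.89  0.34  0.6  -1.06]
[([0.581, -0.397], 0.78), ([0.67, -0.228], 0.78), ([0.472, -0.312], 0.77), ([0.484, -0.395], 0.75), ([0.53, -0.288], 0.72), ([0.516, -0.395], 0.71), ([0.574, -0.428], 0.58), ([0.66, -0.12], 0.46)]
[([0.58, -0.395], 0.47), ([0.575, -0.424], 0.46), ([0.67, -0.224], 0.44), ([0.66, -0.118], 0.42)]
shift [ 2.5 51.7 -0.8] rot [-0.0016 -0.0008  0.1862]
shift [-13.7  96.   -0.9] rot [-0.0016 -0.0007  0.3362]
```

```bash
python3 -m jog '[[[1,12,0,0,0,0.04,0],[1,13,0,0,0,0.05,0],[0.5,13,0,0,0,0.05,0],[0,13,0,0,0,0.045,0],[0,0,0,0,0,0,0]]]'
python3 -m jog '[[[-1,10,0,0,0,0.03,0],[-1,12,0,0,0,0.04,0],[-1,12,0,0,0,0.04,0],[-1,12,0,0,0,0.03,0],[0,7,0,0,0,0,0]]]'
python3 -m jog '[[[0,0,0,0,0,0,0],[0,0,-15,0,0,0,0],[0,0,-25,0,0,0,0],[0,0,-25,0,0,0,0],[0,0,0,0,0,0,0]]]'
python3 - <<'E'
from h import *
st()
S=bot.grab_frame("side");T=bot.grab_frame("top")
for f in (S,T): print([(np.round(d["xyz"][:2],3).tolist(),round(d["conf"],2)) for d in bot.spot_point("chip1",f)])
E
```

```text
clock: 29.7
position: [0.5188, -0.3087, 0.1126]
tool_rot: [-3.141, -0.001, 0.246]
force: [-0.9, -0.2, -2.4]
grip_width: 0.0194
finger_force: 79.1
clock: 30.2
position: [0.5242, -0.3608, 0.1126]
tool_rot: [-3.141, -0.0, 0.108]
force: [-1.2, 0.7, -2.3]
grip_width: 0.0187
finger_force: 79.1
clock: 30.7
position: [0.5258, -0.3594, 0.182]
tool_rot: [3.14, -0.005, 0.111]
force: [-0.1, -1.5, -2.6]
grip_width: 0.0193
finger_force: 79.4
t 30.7 p [ 0.5258 -0.3594  0.182 ] rpy [ 3.14  -0.005  0.111] F [-0.1 -1.5 -2.6] w 0.019309700725421455 79.35548186302185 q [ 0.67  0.69 -0.25  1.66  0.21  0.82 -1.13]
[([0.543, -0.397], 0.82), ([0.581, -0.398], 0.77), ([0.484, -0.4], 0.77), ([0.576, -0.426], 0.7), ([0.519, -0.41], 0.59)]
[([0.487, -0.423], 0.65), ([0.575, -0.424], 0.58), ([0.658, -0.118], 0.55), ([0.58, -0.397], 0.51), ([0.668, -0.224], 0.49)]
```

All six offcuts are well inside the pan (80–110 mm deep). I'll take the sweeper back to its mat.

```bash
python3 -m jog '[[[8,-20,0,0,0,0,0],[15,-40,0,0,0,0,0],[15,-40,0,0,0,0,0],[15,-40,0,0,0,0,0],[15,-40,0,0,0,0,0]]]'
python3 -m jog '[[[15,-40,0,0,0,0,0],[15,-40,0,0,0,0,0],[15,-40,0,0,0,0,0],[15,-40,0,0,0,0,0],[12,-35,0,0,0,0,0]]]'
python3 -m jog '[[[6,-20,0,0,0,-0.08,0],[0,0,0,0,0,-0.14,0],[0,0,0,0,0,-0.14,0],[0,0,0,0,0,-0.14,0],[0,0,0,0,0,-0.14,0]]]'
python3 -m jog '[[[0,0,0,0,0,-0.14,0],[0,0,0,0,0,-0.14,0],[0,0,0,0,0,-0.14,0],[0,0,0,0,0,-0.14,0],[0,0,0,0,0,-0.087,0]]]'
python3 - <<'E'
from h import *
st(); rows([.627,.053,.130],Ro.from_euler("xyz",[np.pi,0,1.398]))
E
```

```text
clock: 31.4
position: [0.5719, -0.171, 0.1771]
tool_rot: [-3.14, 0.001, 0.111]
force: [0.6, 0.7, -3.8]
grip_width: 0.019
finger_force: 79.2
clock: 31.9
position: [0.622, 0.0315, 0.1774]
tool_rot: [-3.14, 0.001, 0.112]
force: [0.5, -0.4, -2.9]
grip_width: 0.0191
finger_force: 79.2
clock: 32.4
position: [0.6254, 0.0496, 0.1774]
tool_rot: [-3.14, -0.0, 0.757]
force: [0.2, -0.2, -2.6]
grip_width: 0.0193
finger_force: 79.1
clock: 32.9
position: [0.6254, 0.0494, 0.1774]
tool_rot: [-3.14, -0.001, 1.403]
force: [0.0, -0.0, -2.8]
grip_width: 0.0188
finger_force: 79.1
t 32.9 p [0.6254 0.0494 0.1774] rpy [-3.140e+00 -1.000e-03  1.403e+00] F [ 0.  -0.  -2.8] w 0.018837202723580044 79.12137866020203 q [ 0.2   0.73 -0.56  1.67  0.48  0.88 -0.73]
shift [ 3.7  1.  47.4] rot [-0.0013 -0.0014  0.0054]
```

```bash
python3 -m jog '[[[4,1,15,0,0,0.004,0],[0,0,20,0,0,0,0],[0,0,15,0,0,0,0],[0,0,8,0,0,0,0],[0,0,0,0,0,0,0]]]'
python3 - <<'E'
from h import *
st(); rows([.627,.053,.1144],Ro.from_euler("xyz",[np.pi,0,1.398]))
S=bot.grab_frame("side"); save("s12",cv2.resize(S["img"][200:310,300:410],None,fx=5,fy=5))
E
```

```text
clock: 33.4
position: [0.627, 0.0535, 0.1188]
tool_rot: [-3.14, -0.001, 1.393]
force: [-1.0, -0.3, -2.8]
grip_width: 0.0191
finger_force: 79.1
t 33.4 p [0.627  0.0535 0.1188] rpy [-3.140e+00 -1.000e-03  1.393e+00] F [-1.  -0.3 -2.8] w 0.019137085111915288 79.06498432159424 q [ 0.16  0.81 -0.52  1.69  0.53  0.79 -0.79]
shift [-0.5  0.1  4.4] rot [-0.0019 -0.001  -0.0051]
```

View pics/s12.png

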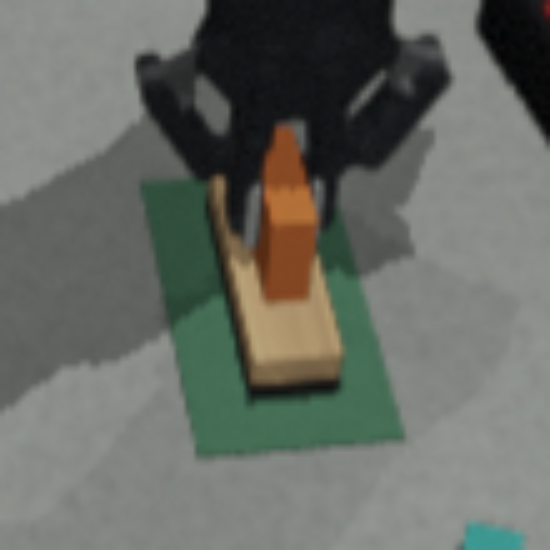

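The sweeper is centred and aligned on the mat; lower the last 4 mm, release and retreat.

```bash
python3 -m jog '[[[0,0,3,0,0,0,0],[0,0,1.5,0,0,0,0],[0,0,0,0,0,0,0],[0,0,0,0,0,0,0.4],[0,0,0,0,0,0,1]]]'
python3 -m jog '[[[0,0,0,0,0,0,1],[0,0,0,0,0,0,1],[0,0,-20,0,0,0,1],[0,0,-40,0,0,0,1],[0,0,-40,0,0,0,1]]]'
python3 -m jog '[[[0,0,-40,0,0,0,1],[-40,0,-20,0,0,0,1],[-45,0,0,0,0,0,1],[-45,0,0,0,0,0,1],[-45,-20,0,0,0,0,1]]]'
python3 -m jog '[[[-45,-20,0,0,0,0,1],[-45,-20,0,0,0,0,1],[-45,-20,0,0,0,0,1],[-45,-20,0,0,0,0,1],[0,0,0,0,0,0,1]]]'
python3 - <<'E'
from h import *
st(); T=bot.grab_frame("top"); S=bot.grab_frame("side")
for f in (S,T):
  for n in "sweeper mat chip1 bolt_knob tile3 screw_jar mug tape oil_can".split(): print(n,[(np.round(d["xyz"],3).tolist(),round(d["conf"],2)) for d in bot.spot_point(n,f)][:8])
for n,z in (("mat",.002),("sweeper",.026)):
  for d in bot.trace(n,T)[:1]:
    m=d["region"].astype(np.uint8); c=max(cv2.findContours(m,0,1)[0],key=cv2.contourArea)[:,0]
    print(n,cv2.minAreaRect(np.array([onz(T,u,v,z)[:2]*1000 for u,v in c],np.float32)))
save("fin",T["img"])
E
```

```text
clock: 33.95
position: [0.6278, 0.0533, 0.1162]
tool_rot: [3.141, -0.002, 1.393]
force: [-0.6, 0.3, -0.2]
grip_width: 0.0473
finger_force: 0.0
clock: 34.45
position: [0.6272, 0.0533, 0.2167]
tool_rot: [-3.141, -0.002, 1.394]
force: [0.3, -0.3, 0.1]
grip_width: 0.0855
finger_force: 0.0
clock: 34.95
position: [0.5774, -0.1176, 0.2756]
tool_rot: [3.14, -0.002, 1.393]
force: [0.7, -0.5, 0.3]
grip_width: 0.0851
finger_force: 0.0
clock: 35.45
position: [0.4624, -0.2847, 0.275]
tool_rot: [-3.14, 0.001, 1.385]
force: [1.1, 0.7, -0.9]
grip_width: 0.0851
finger_force: 0.0
t 35.45 p [ 0.4624 -0.2847  0.275 ] rpy [-3.140e+00  1.000e-03  1.385e+00] F [ 1.1  0.7 -0.9] w 0.08507746416476453 0.0 q [ 0.89  0.48 -0.61  1.82  0.34  0.94 -0.05]
sweeper []
mat []
chip1 [([0.576, -0.426, -0.001], 0.91), ([0.58, -0.396, 0.001], 0.88), ([0.522, -0.41, 0.001], 0.85), ([0.486, -0.4, -0.0], 0.69), ([0.66, -0.117, -0.0], 0.61), ([0.667, -0.226, 0.001], 0.54)]
bolt_knob [([0.52, 0.363, 0.002], 0.63), ([0.485, 0.308, 0.068], 0.53)]
tile3 [([0.519, 0.358, 0.024], 0.66)]
screw_jar []
mug [([0.76, -0.139, 0.003], 0.
[... 281 characters left out ...]
 0.58), ([0.67, -0.221, -0.001], 0.57), ([0.579, -0.398, 0.005], 0.5)]
bolt_knob [([0.579, -0.397, 0.005], 0.66), ([0.486, 0.303, 0.067], 0.53), ([0.312, 0.277, 0.005], 0.16)]
tile3 [([0.518, 0.356, 0.028], 0.96), ([0.483, 0.302, 0.067], 0.51), ([0.518, 0.356, 0.019], 0.42)]
screw_jar [([0.695, 0.221, -0.0], 0.81)]
mug [([0.758, -0.142, 0.003], 0.69), ([0.698, 0.222, -0.001], 0.42), ([0.514, 0.359, 0.016], 0.31)]
tape [([0.651, 0.301, 0.0], 0.84)]
oil_can [([0.313, 0.276, 0.006], 0.93)]
mat ((625.9969482421875, 52.84562683105469), (175.53988647460938, 97.1045913696289), 79.53044128417969)
sweeper ((626.7200927734375, 53.20050048828125), (122.78874969482422, 43.28369140625), 80.7071533203125)
```

View pics/fin.png

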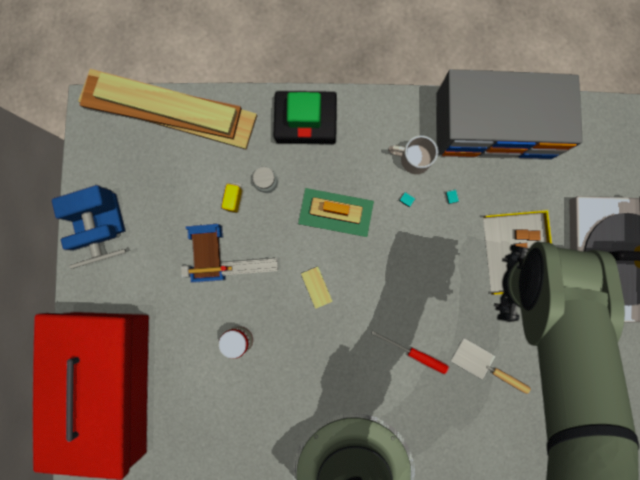

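The pile is boxed under the bolt, the sweeper is on the mat's centre and the bystanders have not moved. The arm hides part of the pan, so I'll clear it and do one numeric check of the offcuts.

```bash
python3 -m jog '[[[40,0,0,0,0,0,1],[40,0,0,0,0,0,1],[40,0,0,0,0,0,1],[40,0,0,0,0,0,1],[40,0,0,0,0,0,1]]]'
python3 -m jog '[[[0,0,0,0,0,0,1],[0,0,0,0,0,0,1],[0,0,0,0,0,0,1]]]' | head -2
python3 - <<'E'
from h import *
T=bot.grab_frame("top"); S=bot.grab_frame("side")
for f in (S,T):
  for n in ("chip1","sweeper","bolt_knob"): print(n,[(np.round(d["xyz"],3).tolist(),round(d["conf"],2)) for d in bot.spot_point(n,f)][:9])
E
```

```text
clock: 37.05
position: [0.5018, -0.0804, 0.2757]
tool_rot: [3.141, -0.001, 1.393]
force: [0.7, -0.6, -0.1]
grip_width: 0.0852
finger_force: 0.0
clock: 37.35
position: [0.5016, -0.0828, 0.2754]
chip1 [([0.545, -0.393, 0.004], 0.84), ([0.666, -0.225, 0.004], 0.83), ([0.576, -0.427, 0.003], 0.78), ([0.661, -0.117, -0.002], 0.77), ([0.518, -0.412, -0.001], 0.74), ([0.486, -0.4, -0.001], 0.65), ([0.583, -0.4, -0.001], 0.55)]
sweeper [([0.628, 0.055, 0.003], 0.58)]
bolt_knob [([0.484, 0.306, 0.068], 0.42), ([0.52, 0.357, 0.007], 0.21)]
chip1 [([0.577, -0.395, 0.003], 0.73), ([0.577, -0.425, 0.003], 0.65), ([0.522, -0.41, -0.001], 0.62), ([0.486, -0.398, -0.003], 0.59), ([0.659, -0.118, -0.001], 0.48), ([0.549, -0.389, -0.002], 0.46)]
sweeper [([0.628, 0.052, 0.003], 0.55)]
bolt_knob [([0.486, 0.302, 0.069], 0.71)]
```

```bash
python3 - <<'E'
from h import *
T=bot.grab_frame("top"); h=cv2.cvtColor(T["img"],cv2.COLOR_RGB2HSV)
m=cv2.inRange(h,(3,110,70),(14,255,255)); n,l,s,c=cv2.connectedComponentsWithStats(m)
for i in range(1,n):
    if s[i,4]>25: print(s[i].tolist(), onz(T,*c[i],.018)[:2].round(3))
E
```

```text
[80, 77, 145, 59, 1064] [0.875 0.577]
[223, 103, 18, 35, 101] [0.849 0.305]
[297, 127, 15, 2, 27] [0.829 0.133]
[534, 144, 41, 6, 113] [ 0.794 -0.479]
[487, 147, 41, 6, 173] [ 0.783 -0.358]
[442, 151, 39, 6, 159] [ 0.771 -0.25 ]
[516, 230, 24, 10, 217] [ 0.578 -0.41 ]
[192, 233, 27, 35, 821] [0.527 0.363]
[515, 243, 25, 36, 460] [ 0.511 -0.406]
[195, 272, 24, 5, 84] [0.47  0.358]
[36, 323, 17, 16, 39] [0.321 0.765]
[56, 323, 13, 9, 50] [0.332 0.717]
[42, 347, 20, 19, 72] [0.262 0.74 ]
[108, 346, 12, 30, 115] [0.261 0.579]
[53, 360, 12, 12, 50] [0.238 0.724]
[35, 369, 13, 17, 47] [0.206 0.769]
[55, 376, 10, 10, 29] [0.201 0.721]
[45, 388, 10, 12, 27] [0.166 0.746]
```

Brown area in the pan is 217 + 460 px, which is two plus four offcuts. None are left outside it.

```bash
python3 -c "
from workcell import bot
print(bot.job_done())"
```

```text
the job is handed in; nothing more can be done
None
```

The job is handed in: the pile lies flat in the caddy with the bolt home, all six offcuts are well inside the pan, the sweeper stands in the middle of its mat, and the bystanders have not moved; I viewed 17 pictures against your limit of 14.

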